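# Tip two crates to find the stamped one and push it to the dispatch line

## Task

One of the two little ledged crates on the restorer's bench carries a round stamp underneath. Tip up first the left crate (as the robot looks at the bench), then the right one, each to more than 45 degrees so that its underside shows, and let each back down flat; then push the stamped crate away from the robot until its far bottom edge lies on the yellow tape of the dispatch line, with the crate square to the tape. Never lift a crate off the bench or turn it over; leave the other crate where it stood and do not disturb anything else.

Things in the scene. Friction and masses are not known exactly. Their poses are not given: they have to be found in the camera images.
- crate_stamped: the stamped crate, from outside just like the other; stands left (y > 0) or right. ply box 120 mm along its x, 130 along y, 64 high, 0.35 kg, weight low; 8 mm skids along x. Origin: underside centre, on the bench; x away from robot, ledge on the -x side. Stamp in mid underside: dark ring, 88 mm outside, 60 mm inside, round a 34 mm dot; seen from the far side when tipped steeply
- crate_plain: the other crate, of the same shape, size and axes as crate_stamped; its underside is bare plywood
- crate_stamped_ledge (a point): middle of the outer edge of the crate's ledge, on the lid's top: x = -92 mm, z = 64 mm in the crate. The 8 mm thick, 134 mm wide lid overhangs the near wall (x = -60 mm) by 32 mm. Pressed down, it tips the crate about the near skid ends (x = -60 mm, z = 0), raising the far side; it meets the bench at 60 degrees. Let go, it falls back flat; it creeps up to 15 mm
- crate_plain_ledge (a point): the same point on the ledge of the plain crate, which tips in the same way
- crate_stamped_edge (a point): middle of the far bottom edge of the stamped crate, 60 mm from its origin along its own x
- line: the dispatch line: flat yellow masking tape on the bench beyond the crates, 50 mm wide along its own x and 700 mm long along its own y. Origin: its centre, on the bench; x points away from the robot
- knob_brass: bystander: brass furniture knob, 32 mm wide, 38 mm high, between the crates; origin under its centre
- tape_roll: bystander: roll of paper tape lying flat, 60 mm across, 25 mm high, between the crates; origin under its centre
- glue: bystander: white glue bottle, 56 mm across, 150 mm high, at the left; origin under its centre
- jar: bystander: glass jar, 68 mm across, 85 mm high, at the left; origin under its centre
- sander: bystander: cork sanding block, 110 x 65 x 28 mm, at the right; origin under its centre
- screwdriver: bystander: screwdriver lying at the right
Things that resemble listed ones, but are neither listed nor needed, are in the scene too. What is shaped like the crate_stamped but pink or turquoise is not meant.

How it is judged:
By the outcome, as a careful person would: the job done as asked, in the order asked, and still so for the second after the job is handed in, with the robot touching nothing.
It also fails if it takes over 72 s, if anything falls off the work surface, if the arm or the gripper's body presses on something with over 40 N, if the wrist force passes 120 N, or if a joint passes its speed limit or range.

## Robot

A 7-joint arm with a two-finger parallel gripper is mounted at the origin on the work surface. World frame = base frame: x ahead of the robot, y to its left, z up, the work surface at z = 0. Lengths are in mm, angles in rad, forces in N, time in s.
With the tool pointing down it reaches from about 350 to 775 mm from the base axis. Payload 3.1 kg.
Tool frame: the origin (TCP) lies at the centre of the arm's flange, where the gripper is bolted on; the fingertips stand 173 mm ahead of it and the grasp point (between the pads) lies 155 mm ahead of it (ctrl.tcp_to_tips is the distance from the TCP to the fingertips, in mm); z points along the fingers, y is the line along which they close (so a half turn about z gives the same grasp; the last joint's range is limited). The gripper opens to 85 mm and grips with 20 to 120 N. Pads are 22 mm wide; open, the fingers measure 114 mm over their backs; the gripper's body (76 mm by 85 mm) begins 54 mm behind the grasp point. The pads swing forward as they close: fully open they stand 13 mm farther back than shut.
Start: joints at [-1.311, 0.311, 0.014, 1.512, -0.004, 1.319, -0.027], TCP at [163.45, 525.164, 404.704] pointing down, gripper open.
Joint ranges: [-2.7, 2.7], [-0.3, 1.91], [-1.27, 1.3], [0.12, 2.57], [-1.44, 4.58], [0.2, 2.03], [-3.05, 3.05]. Speed limits (rad/s): [2.79, 2.79, 3.14, 3.14, 3.14, 3.14, 3.14].

## Interface

Orientations are given as a rotation vector (axis times angle).
In Python, from bench import ctrl gives the robot as it stands.
- The arm moves only by the tool send_rows, never from a script. Its argument "moves" is a list of rows, each an object with "rotation": the turn, a rotation vector about the tool's x, y, z as a fraction of full scale, a list of three; "travel": the shift along the tool's x, y, z as a fraction of full scale, a list of three; "fingers": the opening, from 0 (shut) to 1 (fully open). A call has 1 to 10 rows; each row is the pose to reach, as a shift and turn from the pose commanded when the call began, along the tool's axes at that moment; what a row does not reach only later rows make up. Full scale, the value 1, is 40 cm for a shift and 1.5 rad for a turn. A row lasts 1/12 s, in which the tool goes at most 41.7 mm and 7.16 degrees, less where a joint would pass 70% of its speed; a pose out of reach is approached as far as the arm can. A call with a number of a shift or a turn outside -1 to 1 is refused whole. A call with a gripper value outside its range is refused whole. The fingers move at their own pace and stop on an object; "squeeze" is the grip in N (left out, the last holds). Time passes only in rows, so rows that repeat a pose let the fingers close. It gives the time, the measured TCP pose, the force, the opening and the grip force at its end, in the units of the state.
- ctrl.observe(): the state, without advancing time (a new reading comes with each control period).
- ctrl.get_image(name): name is "side" or "top" or "wrist"; returns (picture, depth): 400x640x3 uint8, red, green, blue; 400x640 float32, mm along the optical axis (not along the pixel's ray), 0 where there is no reading.
- ctrl.camera_model(name): a dict with "mtx" (3x3 intrinsics, pixels), "position" and "orientation" of the camera in the world; the wrist camera has in their place "hand_eye" (4x4, takes a point from camera to tool coordinates, whose origin is the TCP and whose axes are the flange's). Camera axes: x right, y up, looking along -z (the intrinsics and any distortion apply to the point x, -y, -z); pixel columns grow to the right and rows downward; lengths in mm; the calibration is good to about 2 mm. A picture is of the moment at which its call begins: read the wrist's pose just before it. camera_model takes no time and is no camera call.
- ctrl.close_job(): hands the job in; it is judged then, once.
Trained networks look in the newest picture that a camera, given by its name, has taken for a name from the list of things; names that differ only in an ending like _2 or _b are one class to them, and where a whole thing is asked for, a point or a joint stands for the part that bears it (a point fixed in the world has none). Each returns a list of dicts, best first, with "confidence" (0 to 1); they miss things now and then, are a little off and sometimes report something else, mostly with a low value. They report only what shows in the picture. A call takes as long as a camera call. They do not tell look-alikes from the thing itself.
- ctrl.silhouettes(thing, camera): "mask" (400x640 bool, what is visible of it) and "box" ([left, top, width, height] in pixels, round what is visible of it).
The state is a dict: "time_s": time; "q": joint angles; "joint_velocities": joint speeds; "joint_efforts": joint torques, N m; "position": TCP position; "orientation": TCP orientation; "wrist_force": force on the tool from outside, world axes, zero at the start; "ft_torque": the same for the moment, N m; "gripper_width": opening from 0.0 (shut) to 1.0 (fully open); "finger_force": force on a finger pad.
Only numpy, scipy, OpenCV 4.12 (cv2) and the standard library are available. Lean on these libraries where they do the work, as an engineer would, in place of code of your own. Each camera call takes 0.05 s, during which the arm holds its last target. There are 200 camera calls.

## Working session

There is one attempt and no reset: what is moved stays moved. The work goes in short steps, Python scripts to look and compute and a tool call to move; the robot and the scene stay as the last step left them, time stands still between calls to the robot, and variables do not carry over. Pictures are saved under pics/ and viewed, at most 10 in all, crops included, and the job is handed in when it is done.

Besides the shell and the picture viewer there is one more tool, called after ">>>" by a JSON object that holds its "fn" and its "kwargs". send_rows: Moves the arm, as the interface text tells. Its arguments: {"type":"object","properties":{"moves":{"type":"array"},"squeeze":{"type":"number"}},"required":["moves"]}

```bash
ls; mkdir -p pics; cat > h.py <<'E'
import numpy as np, cv2
from bench import ctrl
from scipy.spatial.transform import Rotation as R
def cam(name, st=None):
    m=ctrl.camera_model(name); K=np.array(m["mtx"])
    if "hand_eye" in m:
        H=np.array(m["hand_eye"]); Rt=R.from_rotvec(st["orientation"]).as_matrix()
        return K, Rt@H[:3,:3], Rt@H[:3,3]+np.array(st["position"]), m
    o=np.array(m["orientation"]); Rm=R.from_rotvec(o).as_matrix() if o.size==3 else o
    return K,Rm,np.array(m["position"]),m
def cloud(name, d, st=None):
    K,Rm,p,m=cam(name,st); v,u=np.mgrid[:400,:640]
    x=(u-K[0,2])/K[0,0]*d; y=(v-K[1,2])/K[1,1]*d
    P=np.stack([x,-y,-d],-1)@Rm.T+p; P[d<=0]=np.nan
    return P
E
python3 - <<'E'
from h import *
print(ctrl.observe())
for c in ["top","side"]:
    im,d=ctrl.get_image(c); print({k:np.round(np.array(v),3).tolist() if not isinstance(v,str) else v for k,v in ctrl.camera_model(c).items()})
    cv2.imwrite(f"pics/{c}0.png",im[...,::-1]); P=cloud(c,d); np.savez(f"{c}0.npz",im=im,P=P)
    for t in ["crate_stamped","crate_plain","line","knob_brass","tape_roll","glue","jar","sander","screwdriver"]:
        for s in ctrl.silhouettes(t,c)[:4]:
            q=P[s["mask"]]; q=q[~np.isnan(q[:,0])]
            print(c,t,round(s["confidence"],2),s["box"],np.round(np.median(q,0)),np.round(np.percentile(q,3,0)),np.round(np.percentile(q,97,0)))
print({k:np.round(np.array(v),3).tolist() for k,v in ctrl.camera_model("wrist").items() if not isinstance(v,str)})
E
```

```text
pics
{'time_s': 0.0, 'q': array([-1.31069024,  0.31175348,  0.01402077,  1.51306773, -0.00441589,
        1.31915101, -0.02722171]), 'joint_velocities': array([-7.01515439e-04, -3.30972099e-04, -2.38582825e-05, -6.01293163e-04,
       -8.52022375e-04,  6.06983217e-04,  9.74487625e-05]), 'joint_efforts': array([ 4.63306042e-04, -3.79925466e+01,  1.46331838e-01, -2.30590403e+01,
        1.22751138e-02,  1.37791739e-02,  3.11900330e-06]), 'position': array([163.37521414, 524.84950254, 403.60105427]), 'orientation': array([-0.47220198, -3.10563353,  0.00366557]), 'wrist_force': array([ 0.21281412,  0.33371638, -0.38739922]), 'ft_torque': array([ 0.00240418, -0.00011779, -0.04991138]), 'finger_force': 0.0, 'gripper_width': 1.0005053981195249}
{'mtx': [[464.593, 0.0, 315.145], [0.0, 464.593, 202.266], [0.0, 0.0, 1.0]], 'position': [486.285, 73.444, 1298.935], 'orientation': [0.055, -0.087, -1.579]}
top crate_stamped 0.97 [213.6, 251.8, 74.8, 78.4] [369. 226.  63.] [292. 153.  58.] [445. 299.  68.]
top crate_stamped 0.88 [124.6, 244.6, 70.7, 71.4] [385. 460.  63.] [310. 390.  40.] [463. 531
[... 2034 characters left out ...]

side knob_brass 0.45 [332.0, 215.7, 14.0, 5.3] [612.  -1.  34.] [601. -10.  27.] [625.  12.  40.]
side tape_roll 0.85 [264.8, 235.8, 24.3, 24.1] [416. -11.  18.] [388. -32.   1.] [439.  21.  27.]
side jar 0.95 [262.4, 148.4, 23.9, 34.2] [548. 320.  56.] [524. 308.   4.] [583. 366.  87.]
side sander 0.92 [422.4, 270.0, 58.4, 41.8] [ 700. -337.   27.] [ 655. -365.    2.] [ 760. -297.   30.]
side screwdriver 0.81 [336.6, 309.8, 85.0, 32.3] [ 465. -327.   22.] [ 417. -338.    8.] [ 584. -310.   27.]
{'mtx': [[277.773, 0.0, 319.073], [0.0, 277.773, 200.945], [0.0, 0.0, 1.0]], 'hand_eye': [[0.0, 0.951, 0.308, 77.408], [1.0, -0.0, -0.0, 0.244], [-0.0, 0.308, -0.951, 31.106], [0.0, 0.0, 0.0, 1.0]]}
```

View pics/top0.png

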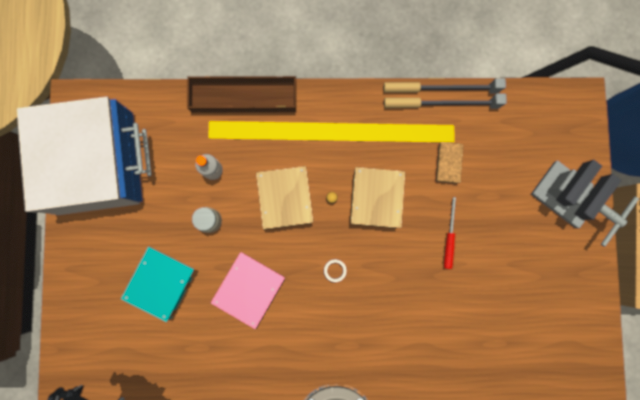

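```bash
python3 - <<'E'
from h import *
# fit crates and line from top points
P=np.load("top0.npz")["P"]; im=np.load("top0.npz")["im"]
for n,(cx,cy) in {"L":(612,131),"R":(610,-120)}.items():
    m=(abs(P[...,0]-cx)<110)&(abs(P[...,1]-cy)<100)&(abs(P[...,2]-64)<8)
    q=P[m][:,:2].astype(np.float32); r=cv2.minAreaRect(q); print(n,len(q),r,np.median(P[m][:,2]))
h=cv2.cvtColor(im,cv2.COLOR_RGB2HSV); m=(h[...,1]>100)&(abs(P[...,0]-806)<50)&(abs(P[...,2])<12)&(h[...,0]>18)&(h[...,0]<40)
print("line",m.sum(),cv2.minAreaRect(P[m][:,:2].astype(np.float32)),P[m][:,:2].mean(0))
im=cv2.imread("pics/side0.png")[120:330,160:520]
cv2.imwrite("pics/side0c.png",cv2.resize(im,None,fx=2.2,fy=2.2,interpolation=cv2.INTER_CUBIC))
E
```

```text
L 2825 ((612.825439453125, 129.90830993652344), (152.13909912109375, 134.0003204345703), 7.011645317077637) 63.2614511630004
R 2815 ((610.7874755859375, -121.298583984375), (135.10960388183594, 152.23902893066406), 84.47431182861328) 63.394345645506974
line 4664 ((806.6170043945312, -1.94622802734375), (704.2472534179688, 58.1780891418457), 88.66344451904297) [ 8.06602425e+02 -6.53019525e-01]
```

View pics/side0c.png

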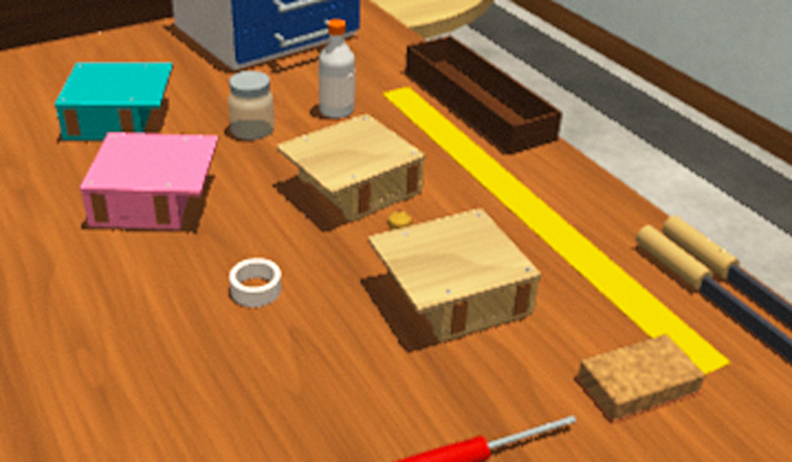

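Candidates in the top picture: pine crates at (285,198) and (378,198) are meant. Pink (248,290) and turquoise (158,284) are excluded by the description. The side crop confirms that both pine crates have their ledges toward the robot.

No fixed camera can see an underside, because both lie on the near side. So I'm searching for a wrist pose that presses the ledge while the wrist camera peeks past the crate.

```bash
cat > opt.py <<'E'
# search: hand pose pressing the -y end of the ledge of a crate tipped by th, wrist camera seeing the underside
import numpy as np
from scipy.spatial.transform import Rotation as R
H=np.array([[0,.951,.308,77.4],[1,0,0,.2],[0,.308,-.951,31.1]])
def grid(x,y,z,n): return np.stack(np.meshgrid(*[np.linspace(a,b,k) for (a,b),k in zip((x,y,z),n)],indexing='ij'),-1).reshape(-1,3)
def sd(p,lo,hi):
    c=(np.array(lo)+hi)/2; h=(np.array(hi)-lo)/2; q=abs(p-c)-h
    return np.linalg.norm(np.maximum(q,0),axis=1)+np.minimum(q.max(1),0)
def dist(p): return np.minimum(sd(p,(-92,-67,56),(60,67,64)),sd(p,(-60,-65,0),(60,65,56)))
body=np.vstack([grid((-38,38),(-43,43),(0,101),(5,5,5)),grid((-45,45),(-45,45),(-120,0),(4,4,5)),grid((40,95),(-25,25),(10,50),(4,3,3))])
def fingers(op):
    if op: t=160; ys=[(-57,-43),(43,57)]
    else: t=173; ys=[(-14,14)]
    return np.vstack([grid((-11,11),y,(101,t),(4,4,12)) for y in ys]), np.array([0,ys[0][1] if op else 0,t]), t
a=np.linspace(0,2*np.pi,12,endpoint=False)
st=np.vstack([np.c_[r*np.cos(a),r*np.sin(a),0*a+8] for r in (17,37)])
def tilt(th): # crate->world(crate heading), pivot at (-60,0,0)
    return R.from_euler('y',-th).as_matrix()
if __name__=="__main__":
    rng=np.random.default_rng(0); best=[]
    th=np.radians(57); T=tilt(th); piv=np.array([-60,0,0])
    for i in range(120000):
        op=rng.integers(2); F,tip,t=fingers(op)
        # tool: start pointing down with x_t=+x, y_t=-y
        R0=np.diag([1.,-1,-1]); be,ga,ya=rng.uniform([0,-.2,-1.2],[1.1,.9,1.2])
        Rt=R.from_euler('z',ya).as_matrix()@R.from_euler('x',ga).as_matrix()@R.from_euler('y',be).as_matrix()@R0
        # place tip in crate coords
        tc=np.array([rng.uniform(-92,-72),rng.uniform(-66,-30),64+rng.uniform(0,14)])
        tip=np.array([0,50.,t]) if op else np.array([0,0,t])
        tw=T@(tc-piv)+piv; p0=tw-Rt@tip
        toC=lambda p:(p-piv)@T+piv
        cam=Rt@H[:,3]+p0; cc=toC(cam)
        if cc[2]>-5 or cam[2]<25: continue
        W=st@np.eye(3); sw=(W-piv)@T.T+piv
        q=(sw-cam)@(Rt@H[:,:3]); dep=-q[:,2]
        ok=dep>20; u=319+278*q[:,0]/np.where(ok,dep,1); v=201-278*q[:,1]/np.where(ok,dep,1)
        ok&=(u>5)&(u<635)&(v>5)&(v<395)
        # skid occlusion ignored; elevation
        el=np.arctan2(8-cc[2],np.linalg.norm(st[:,:2]-cc[:2],axis=1))
        s=(ok*np.minimum(np.degrees(el),25)).mean()
        if s<4: continue
        B=body@Rt.T+p0
        if B[:,2].min()<8 or dist(toC(B)).min()<5: continue
        Fd=dist(toC(F@Rt.T+p0)).min()
        if Fd<-1.5 or Fd>2: continue
        if (F@Rt.T+p0)[:,2].min()<2: continue
        best.append((s,op,*np.degrees([be,ga,ya]),*tc,*cc,ok.mean(),*cam))
    best=np.array(sorted(best,key=lambda b:-b[0])); np.set_printoptions(suppress=True,linewidth=150,precision=0)
    print(len(best)); print("s op be ga ya | tc | camcrate | ok | cam"); print(best[:12]); print(best[best[:,2]<40][:6])
E
python3 opt.py
```

```text
24
s op be ga ya | tc | camcrate | ok | cam
[[  10.    0.   43.   49.  -19.  -76.  -66.   74.   24. -153.  -19.    1.    2. -153.   60.]
 [  10.    0.   41.   49.  -13.  -80.  -60.   77.   25. -134.  -20.    1.    3. -134.   61.]
 [  10.    0.   52.   45.  -31.  -76.  -55.   77.    8. -153.  -20.    1.   -6. -153.   47.]
 [   9.    0.   39.   50.  -11.  -82.  -62.   76.   26. -135.  -18.    1.    2. -135.   62.]
 [   9.    0.   47.   40.  -23.  -74.  -58.   77.   25. -143.  -19.    1.    2. -143.   61.]
 [   9.    0.   46.   40.  -20.  -75.  -63.   78.   27. -142.  -18.    1.    3. -142.   63.]
 [   9.    0.   46.   43.  -21.  -75.  -63.   77.   25. -148.  -19.    1.    2. -148.   61.]
 [   7.    0.   45.   43.  -27.  -75.  -65.   73.   20. -164.  -13.    1.   -6. -164.   60.]
 [   7.    0.   30.   51.   -1.  -72.  -64.   76.   46. -131.  -11.    1.    7. -131.   83.]
 [   7.    0.   40.   51.  -19.  -80.  -60.   76.   21. -151.  -11.    1.   -7. -151.   62.]
 [   7.    1.   60.   50.  -47.  -82.  -65.   77.   18. -152.  -10.    1.   -9. -152.   60.]
 [   7.    0.   53.   35.  -37.  -75.  -62.   77.    5. -169.  -14.    1.  -13. -169.   47.]]
[[   9.    0.   39.   50.  -11.  -82.  -62.   76.   26. -135.  -18.    1.    2. -135.   62.]
 [   7.    0.   30.   51.   -1.  -72.  -64.   76.   46. -131.  -11.    1.    7. -131.   83.]
 [   7.    0.   40.   51.  -19.  -80.  -60.   76.   21. -151.  -11.    1.   -7. -151.   62.]
 [   4.    0.   39.   29.  -26.  -83.  -66.   67.   27. -159.   -6.    1.   -8. -159.   70.]]
```

Feasible view found: press the outer end of the R ledge with the camera leaning past its side. First I'll tip the left crate plainly.

```bash
cat > plan.py <<'E'
# prints rows (rotation, travel) for a list of TCP targets; keeps the commanded pose in cmd.json
import json,os,numpy as np
from scipy.spatial.transform import Rotation as R
def load():
    if os.path.exists("cmd.json"): c=json.load(open("cmd.json")); return np.array(c["p"]),np.array(c["R"])
    return np.array([163.45,525.164,404.704]),R.from_rotvec([-0.47220198,-3.10563353,0.00366557]).as_matrix()
def down(yaw,back=True): # pointing down; x_t toward -heading (back) or +heading
    h=np.array([np.cos(yaw),np.sin(yaw),0])*(-1 if back else 1); z=np.array([0,0,-1.]); return np.c_[h,np.cross(z,h),z]
def rows(tg,save=True,tip=173):  # tg: list of (tip position, R)
    p,Rc=load()
    for t,Rt in tg:
        q=np.array(t,float)-Rt@[0,0,tip]
        tr=np.round(Rc.T@(q-p)/400,4); ro=np.round(R.from_matrix(Rc.T@Rt).as_rotvec()/1.5,4)
        steps=max(np.linalg.norm(tr)*400/41.7,np.linalg.norm(ro)*1.5/np.radians(7.16))
        print(ro.tolist(),tr.tolist(),"rows from start %.1f"%steps)
    if save: json.dump({"p":(p+Rc@tr*400).tolist(),"R":(Rc@R.from_rotvec(ro*1.5).as_matrix()).tolist()},open("cmd.json","w"))
def crate(o,yaw,pts): # crate (x,y,z) -> world
    c,s=np.cos(yaw),np.sin(yaw); return [np.array([o[0]+c*x-s*y,o[1]+s*x+c*y,z]) for x,y,z in pts]
def arc(a,th,off=0,y=0): # tip-centre path for contact at crate x=a on lid; 11 mm front corner
    r=a+60; out=[]
    for t in np.radians(th): out.append((-60+r*np.cos(t)-64*np.sin(t)-11,y,r*np.sin(t)+64*np.cos(t)+off))
    return out
E
python3 - <<'E'
from plan import *
y=np.radians(7); o=(628.7,131.9); D=down(y)
rows([(crate(o,y,[(-90,0,110)])[0],D)])
rows([(crate(o,y,[(-90,0,66)])[0],D)])
rows([(t,D) for t in crate(o,y,arc(-79,[0,6,12,18,24,30,36,42,48,54],-2))])
E
```

```text
[-0.0016, -0.0003, -0.2826] [-1.1977, -0.6849, 0.306] rows from start 13.6
[0.0, 0.0, -0.0] [0.0, 0.0, 0.11] rows from start 1.1
[0.0, 0.0, -0.0] [0.0, 0.0, 0.01] rows from start 0.1
[0.0, 0.0, -0.0] [0.0165, 0.0, 0.0158] rows from start 0.2
[0.0, 0.0, -0.0] [0.0322, 0.0, 0.0233] rows from start 0.4
[0.0, 0.0, -0.0] [0.0471, 0.0, 0.0325] rows from start 0.5
[0.0, 0.0, -0.0] [0.061, 0.0, 0.0431] rows from start 0.7
[0.0, 0.0, -0.0] [0.0737, 0.0, 0.0552] rows from start 0.9
[0.0, 0.0, -0.0] [0.085, 0.0, 0.0684] rows from start 1.0
[0.0, 0.0, -0.0] [0.0949, 0.0, 0.0829] rows from start 1.2
[0.0, 0.0, -0.0] [0.1032, 0.0, 0.0982] rows from start 1.4
[0.0, 0.0, -0.0] [0.1099, 0.0, 0.1144] rows from start 1.5
```

>>> {"fn": "send_rows", "kwargs": {"moves": [{"rotation": [0,0,-0.28],"travel": [-0.6,-0.34,0],"fingers": 0},{"rotation": [0,0,-0.28],"travel": [-0.6,-0.34,0],"fingers": 0},{"rotation": [0,0,-0.28],"travel": [-0.6,-0.34,0],"fingers": 0},{"rotation": [0,0,-0.28],"travel": [-0.6,-0.34,0],"fingers": 0},{"rotation": [0,0,-0.28],"travel": [-0.6,-0.34,0],"fingers": 0},{"rotation": [0,0,-0.28],"travel": [-0.6,-0.34,0],"fingers": 0},{"rotation": [0,0,-0.28],"travel": [-0.6,-0.34,0],"fingers": 0},{"rotation": [0,0,-0.28],"travel": [-0.6,-0.34,0],"fingers": 0},{"rotation": [0,0,-0.28],"travel": [-0.6,-0.34,0],"fingers": 0}]}}

```text
time_s: 1.75
position: [354.1, 321.8, 405.0]
orientation: [-0.175, 3.136, 0.0]
wrist_force: [-0.3, 0.8, -0.4]
gripper_width: 0.004
finger_force: 0.0
```

```bash
cat >> plan.py <<'E'
def sync(prev_rows=None):
    """set commanded pose = cmd + given last row"""
    p,Rc=load(); ro,tr=map(np.array,prev_rows)
    json.dump({"p":(p+Rc@tr*400).tolist(),"R":(Rc@R.from_rotvec(ro*1.5).as_matrix()).tolist()},open("cmd.json","w"))
E
rm -f cmd.json; python3 - <<'E'
from plan import *; from bench import ctrl
sync(([0,0,-.28],[-.6,-.34,0])); s=ctrl.observe(); p,Rc=load(); print(s["time_s"],s["position"],p,s["q"],np.round(R.from_matrix(Rc).as_rotvec()-s["orientation"],3))
y=np.radians(7); o=(628.7,131.9); D=down(y)
rows([(crate(o,y,[(-90,0,110)])[0],D)],save=False)
E
```

```text
1.75 [354.06156116 321.77773384 404.99978153] [352.18181259 323.97705518 405.04480875] [-0.88891415  0.16269554  0.13303031  1.70136439 -0.021971    1.27835587
  0.93118418] [ 3.610e-01 -6.271e+00  3.000e-03]
[-0.0015, -0.0006, -0.0026] [-0.4051, -0.5586, 0.306] rows from start 7.2
```

>>> {"fn": "send_rows", "kwargs": {"moves": [{"rotation": [0,0,0],"travel": [-0.405,-0.56,0.2],"fingers": 0},{"rotation": [0,0,0],"travel": [-0.405,-0.56,0.2],"fingers": 0},{"rotation": [0,0,0],"travel": [-0.405,-0.56,0.2],"fingers": 0},{"rotation": [0,0,0],"travel": [-0.405,-0.56,0.2],"fingers": 0},{"rotation": [0,0,0],"travel": [-0.405,-0.56,0.2],"fingers": 0},{"rotation": [0,0,0],"travel": [-0.405,-0.56,0.306],"fingers": 0},{"rotation": [0,0,0],"travel": [-0.405,-0.56,0.306],"fingers": 0},{"rotation": [0,0,0],"travel": [-0.405,-0.56,0.306],"fingers": 0},{"rotation": [0,0,0],"travel": [-0.405,-0.56,0.306],"fingers": 0},{"rotation": [0,0,0],"travel": [-0.405,-0.56,0.306],"fingers": 0}]}}

```text
time_s: 2.58
position: [539.2, 121.9, 281.4]
orientation: [0.187, -3.134, -0.001]
wrist_force: [-0.3, 0.2, -0.3]
gripper_width: -0.008
finger_force: 0.0
```

```bash
python3 - <<'E'
from plan import *; from h import *
sync(([0,0,0],[-.405,-.56,.306])); s=ctrl.observe(); p,Rc=load(); print(s["time_s"],s["position"],p,s["q"])
y=np.radians(7); o=(628.7,131.9); D=down(y)
rows([(crate(o,y,[(-90,0,67)])[0],D)],save=False)
im,d=ctrl.get_image("wrist"); cv2.imwrite("pics/w1.png",im[...,::-1]); P=cloud("wrist",d,s)
m=(abs(P[...,0]-580)<70)&(abs(P[...,1]-130)<90)&(abs(P[...,2]-64)<8)
q=P[m]; print("lid z",np.median(q[:,2]),"min x edge",np.percentile(q[:,0],1), cv2.minAreaRect(q[:,:2].astype(np.float32)))
E
```

```text
2.5833 [539.16981844 121.89788918 281.3910745 ] [539.39548389 120.36998509 282.99169617] [-0.46886939  0.42349041  0.28898875  1.68903779 -0.13663496  1.05100341
  1.55400553]
[-0.0015, -0.0006, -0.0026] [-0.0002, 0.0016, 0.1075] rows from start 1.0
lid z 63.675244540692205 min x edge 532.8303378059833 ((593.1486206054688, 129.78759765625), (110.38789367675781, 134.1450958251953), 6.96110725402832)
```

>>> {"fn": "send_rows", "kwargs": {"moves": [{"rotation": [0,0,0],"travel": [0,0,0.09],"fingers": 0},{"rotation": [0,0,0],"travel": [0,0,0.115],"fingers": 0},{"rotation": [0,0,0],"travel": [0.011,0,0.119],"fingers": 0},{"rotation": [0,0,0],"travel": [0.022,0,0.1235],"fingers": 0},{"rotation": [0,0,0],"travel": [0.032,0,0.128],"fingers": 0},{"rotation": [0,0,0],"travel": [0.042,0,0.1345],"fingers": 0},{"rotation": [0,0,0],"travel": [0.052,0,0.141],"fingers": 0},{"rotation": [0,0,0],"travel": [0.061,0,0.148],"fingers": 0},{"rotation": [0,0,0],"travel": [0.0695,0,0.156],"fingers": 0},{"rotation": [0,0,0],"travel": [0.0775,0,0.1645],"fingers": 0}]}}

```text
time_s: 3.47
position: [507.8, 117.0, 215.9]
orientation: [0.186, -3.135, 0.0]
wrist_force: [-0.9, 0.8, 2.4]
gripper_width: -0.001
finger_force: 1.1
```

```bash
cat >> h.py <<'E'
def lid_angle(o,yaw,side="side"):
    """fit the plane of the tipped lid in the side view, near crate centre o"""
    im,d=ctrl.get_image(side); P=cloud(side,d); h=cv2.cvtColor(im,cv2.COLOR_RGB2HSV)
    c,s=np.cos(yaw),np.sin(yaw); X=(P[...,0]-o[0])*c+(P[...,1]-o[1])*s; Y=-(P[...,0]-o[0])*s+(P[...,1]-o[1])*c
    m=(X>-170)&(X<70)&(abs(Y)<55)&(P[...,2]>8)&(P[...,2]<200)
    q=np.c_[X[m],Y[m],P[...,2][m]]; best=(0,)
    rng=np.random.default_rng(0)
    for _ in range(600):
        a=q[rng.choice(len(q),3,False)]; n=np.cross(a[1]-a[0],a[2]-a[0]); l=np.linalg.norm(n)
        if l<1: continue
        n/=l; n*=np.sign(n[2]) or 1
        if abs(n[1])>.3: continue
        k=abs((q-a[0])@n)<2.5
        if k.sum()>best[0]: best=(k.sum(),n,q[k])
    return im,best[0],np.degrees(np.arctan2(-best[1][0],best[1][2])),best[1],np.percentile(best[2],[2,98],axis=0).round(0)
E
python3 - <<'E'
from plan import *; from h import *
sync(([0,0,0],[.0775,0,.1645])); s=ctrl.observe(); print(s["position"],load()[0],s["wrist_force"])
im,*r=lid_angle((628.7,131.9),np.radians(7)); print(r); cv2.imwrite("pics/s1.png",im[...,::-1])
E
```

```text
[507.81803945 116.97032341 215.91118871] [508.57162284 116.56459188 217.21899232] [-0.91977798  0.79946391  2.42063032]
[np.int64(1005), np.float64(27.787378610048485), array([-0.46618092, -0.00682269,  0.8846631 ]), array([[-115.,  -54.,   44.],
       [  14.,   52.,  112.]])]
```

>>> {"fn": "send_rows", "kwargs": {"moves": [{"rotation": [0,0,0],"travel": [0.0075,0,0.009],"fingers": 0},{"rotation": [0,0,0],"travel": [0.0145,0,0.0185],"fingers": 0},{"rotation": [0,0,0],"travel": [0.02,0,0.0285],"fingers": 0},{"rotation": [0,0,0],"travel": [0.0255,0,0.0385],"fingers": 0},{"rotation": [0,0,0],"travel": [0.029,0,0.047],"fingers": 0},{"rotation": [0,0,0],"travel": [0.0325,0,0.055],"fingers": 0},{"rotation": [0,0,0],"travel": [0.035,0,0.063],"fingers": 0},{"rotation": [0,0,0],"travel": [0.036,0,0.067],"fingers": 0},{"rotation": [0,0,0],"travel": [0.036,0,0.067],"fingers": 0}]}}

```text
time_s: 4.27
position: [494.1, 115.0, 189.1]
orientation: [0.185, -3.135, 0.001]
wrist_force: [-0.8, -0.3, 1.6]
gripper_width: -0.001
finger_force: 0.9
```

```bash
python3 - <<'E'
from plan import *; from h import *
sync(([0,0,0],[.036,0,.067])); s=ctrl.observe(); print(s["position"],load()[0],s["wrist_force"])
im,*r=lid_angle((628.7,131.9),np.radians(7)); print(r); cv2.imwrite("pics/s2.png",cv2.resize(im[100:320,160:480,::-1],None,fx=2.3,fy=2.3))
E
```

```text
[494.10744103 115.00712888 189.07533402] [494.25574456 114.80546329 190.43166143] [-0.84614064 -0.30821988  1.63576895]
[np.int64(915), np.float64(52.16058040191043), array([-0.78973225, -0.00150847,  0.61344984]), array([[-126.,  -53.,   17.],
       [ -37.,   49.,  133.]])]
```

View pics/s2.png

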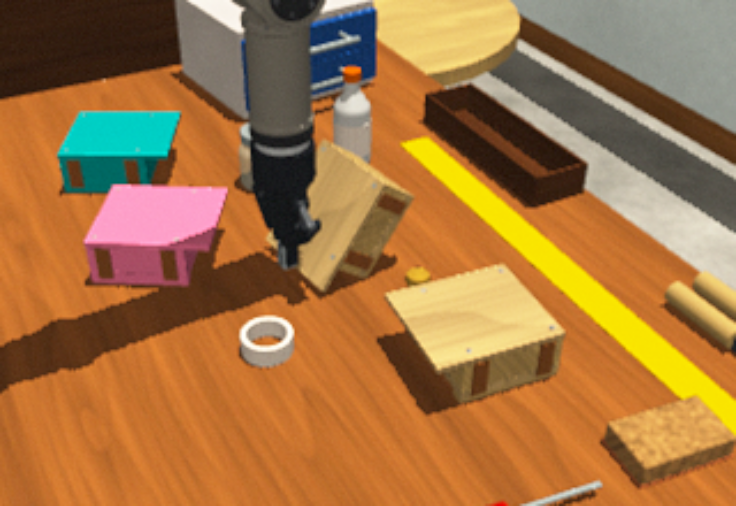

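L crate is tipped to 52° (crop, around (345,215)). I'll lower it back along the same arc.

>>> {"fn": "send_rows", "kwargs": {"moves": [{"rotation": [0,0,0],"travel": [-0.0035,0,-0.012],"fingers": 0},{"rotation": [0,0,0],"travel": [-0.007,0,-0.02],"fingers": 0},{"rotation": [0,0,0],"travel": [-0.0105,0,-0.0285],"fingers": 0},{"rotation": [0,0,0],"travel": [-0.016,0,-0.0385],"fingers": 0},{"rotation": [0,0,0],"travel": [-0.0215,0,-0.0485],"fingers": 0},{"rotation": [0,0,0],"travel": [-0.0285,0,-0.058],"fingers": 0},{"rotation": [0,0,0],"travel": [-0.036,0,-0.067],"fingers": 0},{"rotation": [0,0,0],"travel": [-0.044,0,-0.0755],"fingers": 0},{"rotation": [0,0,0],"travel": [-0.0525,0,-0.0835],"fingers": 0},{"rotation": [0,0,0],"travel": [-0.0615,0,-0.09],"fingers": 0}]}}

```text
time_s: 5.15
position: [518.5, 118.1, 227.3]
orientation: [0.186, -3.134, -0.0]
wrist_force: [-7.2, -1.3, 12.6]
gripper_width: 0.001
finger_force: 7.6
```

>>> {"fn": "send_rows", "kwargs": {"moves": [{"rotation": [0,0,0],"travel": [-0.01,0,-0.0065],"fingers": 0},{"rotation": [0,0,0],"travel": [-0.02,0,-0.013],"fingers": 0},{"rotation": [0,0,0],"travel": [-0.03,0,-0.018],"fingers": 0},{"rotation": [0,0,0],"travel": [-0.041,0,-0.0225],"fingers": 0},{"rotation": [0,0,0],"travel": [-0.052,0,-0.03],"fingers": 0},{"rotation": [0,0,0],"travel": [-0.052,0,-0.05],"fingers": 0},{"rotation": [0,0,0],"travel": [-0.052,0,-0.15],"fingers": 0},{"rotation": [0,0,0],"travel": [-0.052,0,-0.25],"fingers": 0},{"rotation": [0,0,0],"travel": [-0.052,0,-0.25],"fingers": 0}]}}

```text
time_s: 5.9
position: [543.0, 121.0, 334.2]
orientation: [-0.185, 3.119, 0.005]
wrist_force: [1.2, 0.0, 0.9]
gripper_width: 0.003
finger_force: 0.0
```

```bash
python3 - <<'E'
from plan import *; from h import *
sync(([0,0,0],[-.0615,0,-.09])); sync(([0,0,0],[-.052,0,-.25])); s=ctrl.observe(); print(s["time_s"],s["position"],load()[0],s["wrist_force"],s["q"])
im,d=ctrl.get_image("top"); P=cloud("top",d)
for n,(cx,cy) in {"L":(612,131),"R":(610,-120)}.items():
    m=(abs(P[...,0]-cx)<120)&(abs(P[...,1]-cy)<95)&(abs(P[...,2]-64)<8)
    print(n,m.sum(),cv2.minAreaRect(P[m][:,:2].astype(np.float32)),np.median(P[m][:,2]))
im,*r=lid_angle((628.7,131.9),np.radians(7)); print(r)
E
sed -i 's/range(120000)/range(500000)/; s/57); T/58); T/' opt.py; sed -i 's/\[0,-.2,-1.2\],\[1.1,.9,1.2\]/[.2,.0,-1.2],[1.1,1.0,.3]/' opt.py; python3 opt.py
```

```text
5.9 [543.00065944 121.01801592 334.2280623 ] [539.4220224  120.46839963 326.39157648] [1.16122224 0.01493522 0.93799899] [-0.47708478  0.37164699  0.30199195  1.62318854 -0.11972327  1.14725551
  1.54189938]
L 1090 ((613.1138916015625, 129.8339080810547), (152.2637176513672, 133.8625030517578), 7.1457037925720215) 63.1477181692303
R 2804 ((610.7059326171875, -121.2686767578125), (134.7047882080078, 152.40428161621094), 84.42525482177734) 63.44142845395913
[np.int64(988), np.float64(-0.3075386962038391), array([0.00536753, 0.00207704, 0.99998344]), array([[-89., -53.,  62.],
       [ 57.,  53.,  67.]])]
273
s op be ga ya | tc | camcrate | ok | cam
[[  16.    0.   46.   54.  -15.  -72.  -66.   77.   24. -138.  -31.    1.   11. -138.   55.]
 [  15.    0.   47.   53.  -18.  -72.  -60.   77.   22. -139.  -28.    1.    8. -139.   55.]
 [  14.    0.   50.   49.  -23.  -73.  -65.   76.   17. -149.  -29.    1.    5. -149.   50.]
 [  14.    0.   48.   48.  -20.  -74.  -57.   76.   21. -138.  -28.    1.    6. -138.   54.]
 [  14.    0.   44.   51.  -14.  -76.  -64.   78.   23. -136.  -27.    1.
[... 530 characters left out ...]
 77.   21. -141.  -26.    1.    5. -141.   55.]
 [  12.    0.   51.   46.  -27.  -74.  -58.   77.   12. -149.  -24.    1.   -1. -149.   48.]]
[[  11.    0.   33.   55.   -0.  -75.  -62.   77.   37. -126.  -20.    1.    8. -126.   71.]
 [  10.    0.   40.   44.  -17.  -80.  -65.   66.   26. -149.  -23.    1.    5. -149.   61.]
 [  10.    0.   33.   57.   -3.  -74.  -64.   78.   35. -135.  -18.    1.    6. -135.   71.]
 [   9.    0.   37.   52.  -10.  -80.  -66.   77.   27. -143.  -17.    1.    0. -143.   65.]
 [   8.    0.   40.   49.  -15.  -83.  -58.   76.   21. -141.  -16.    1.   -4. -141.   60.]
 [   8.    0.   34.   47.   -6.  -82.  -63.   74.   33. -134.  -15.    1.    2. -134.   71.]]
```

```bash
cat > kin.py <<'E'
import numpy as np, itertools, json
from scipy.spatial.transform import Rotation as R
from scipy.optimize import least_squares
lo=np.array([-2.7,-.3,-1.27,.12,-1.44,.2,-3.05]); hi=np.array([2.7,1.91,1.3,2.57,4.58,2.03,3.05])
def fk(q,prm,sg):
    d1,L1,a1,L2,a2,dt,aw,o1,o7=prm; M=np.eye(3); p=np.array([0,0,d1])
    rz=lambda a:R.from_euler('z',a).as_matrix(); ry=lambda a:R.from_euler('y',a).as_matrix()
    M=rz(sg[0]*q[0]+o1)@ry(q[1])@rz(sg[1]*q[2]); p=p+M@[a1,0,L1]
    M=M@ry(q[3])@rz(sg[2]*q[4]); p=p+M@[a2,0,L2]
    M=M@ry(q[5]); p=p+M@[aw,0,0]; M=M@rz(sg[3]*q[6]+o7); p=p+M@[0,0,dt]
    return p,M
S=[([-1.31069024,.31175348,.01402077,1.51306773,-.00441589,1.31915101,-.02722171],[163.375,524.850,403.601],[-.47220198,-3.10563353,.00366557]),
([-.88891415,.16269554,.13303031,1.70136439,-.021971,1.27835587,.93118418],[354.06,321.78,405.0],[-0.175,3.136,0]),
([-.46886939,.42349041,.28898875,1.68903779,-.13663496,1.05100341,1.55400553],[539.17,121.9,281.39],[.187,-3.134,-.001]),
([-.47708478,.37164699,.30199195,1.62318854,-.11972327,1.14725551,1.54189938],[543.0,121.02,334.23],[-.185,3.119,.005])]
def res(prm,sg):
    out=[]
    for q,p,r in S:
        a,M=fk(q,prm,sg); out+=list(a-p)+list(300*R.from_matrix(R.from_rotvec(r).as_matrix().T@M).as_rotvec())
    return np.array(out)
def fit():
    best=None
    for sg in itertools.product([1,-1],repeat=4):
        for o1 in (0,np.pi):
          for o7 in (0,np.pi):
            reg=lambda x:np.r_[res(x,sg),.02*x[[2,4,6]]]
            f=least_squares(reg,[300,350,0,350,0,120,0,o1,o7],loss='soft_l1')
            if best is None or f.cost<best[0]: best=(f.cost,f.x,sg)
    return best
if __name__=="__main__":
    b=fit(); np.set_printoptions(suppress=True,precision=2); print(b[0],b[1],b[2]); print(res(b[1],b[2]).reshape(-1,6))
    json.dump([b[1].tolist(),b[2]],open("kin.json","w"))
E
python3 kin.py
```

```text
2.0293061594247908 [311.11 478.45  -0.05 413.3   -6.58 265.53  -2.23  -6.31 592.16] (-1, -1, -1, -1)
[[ 0.22  0.25 -0.11  0.    0.02 -0.03]
 [-2.46  0.51  0.13 -0.02 -0.02 -0.08]
 [-0.01 -0.29 -0.02 -0.07  0.09  0.05]
 [ 0.18 -0.42  0.01  0.15 -0.05  0.06]]
```

```bash
cat > opt2.py <<'E'
import sys
from opt import *; import kin, json
from scipy.optimize import least_squares
prm,sg=json.load(open("kin.json")); sh=np.array([0,0,prm[0]])
def ik(p,Rt,seeds=8,rng=np.random.default_rng(1)):
    best=None
    for k in range(seeds):
        q0=rng.uniform(kin.lo,kin.hi)
        if k==0: q0=np.array([0,.9,0,1.2,0,1.6,0])
        q0[0]=-np.arctan2(p[1],p[0])+rng.normal()*.3; q0=np.clip(q0,kin.lo+.01,kin.hi-.01)
        f=least_squares(lambda q:np.r_[kin.fk(q,prm,sg)[0]-p,200*R.from_matrix(Rt.T@kin.fk(q,prm,sg)[1]).as_rotvec()],q0,bounds=(kin.lo+.02,kin.hi-.02),max_nfev=60)
        if best is None or f.cost<best[0]: best=(f.cost,f.x)
        if best[0]<2: break
    return best
arm=np.vstack([body,grid((-45,45),(-45,45),(-330,-120),(4,4,6))])
obs=[((525,297,0),(585,366,87)),((660,295,0),(720,355,151)),((599,-17,0),(631,17,39)),((655,-365,0),(763,-295,30)),((415,-342,0),(600,-306,28)),((535,50,0),(695,215,65)),((385,-40,0),(447,24,26))]
if __name__=="__main__":
    yaw=np.radians(-5.5); o=np.array([626.7,-122.8,0]); C=R.from_euler('z',yaw).as_matrix()
    rng=np.random.default_rng(int(sys.argv[1])); cand=[]
    th=np.radians(57); T=tilt(th); piv=np.array([-60,0,0]); toC=lambda p:(p-piv)@T+piv
    sw=(st-piv)@T.T+piv; n=0
    Q=R.random(400000,random_state=int(sys.argv[1])).as_matrix()
    for Rt in Q:
        if Rt[2,2]>-.3 or (C@Rt)[0,2]>.3: continue
        op=int(rng.integers(3)==0); F,_,t=fingers(op); s=rng.choice([-1,1])
        tc=np.array([rng.uniform(-96,-72),s*rng.uniform(30,66),64+rng.uniform(0,16)])
        tip=np.array([0,50.*rng.choice([-1,1]),t]) if op else np.array([0,0,t])
        p0=T@(tc-piv)+piv-Rt@tip; cam=Rt@H[:,3]+p0; cc=toC(cam)
        if cc[2]>2 or cam[2]<25: continue
        wc=C@(p0-Rt@[0,0,prm[5]])+o
        if np.linalg.norm(wc-sh)>875: continue
        q=(sw-cam)@(Rt@H[:,:3]); dep=-q[:,2]; ok=dep>20; dd=np.where(ok,dep,1)
        u=319+278*q[:,0]/dd; v=201-278*q[:,1]/dd; ok&=(u>5)&(u<635)&(v>5)&(v<395)
        el=np.arctan2(8-cc[2],np.linalg.norm(st[:,:2]-cc[:2],axis=1))
        sc=(ok*np.minimum(np.degrees(el),25)).mean()
        if sc<2.5: continue
        B=arm@Rt.T+p0
        if B[:,2].min()<6 or dist(toC(B)).min()<3: continue
        Fd=dist(toC(F@Rt.T+p0)).min()
        if Fd<-2 or Fd>2.5 or (F@Rt.T+p0)[:,2].min()<1: continue
        Bw=np.vstack([B,F@Rt.T+p0])@C.T+o
        if min(sd(Bw,a,b).min() for a,b in obs)<3: continue
        cand.append((sc,op,s,tc,cc,ok.mean(),C@Rt,C@p0+o,tip))
    cand.sort(key=lambda c:-c[0]); print(len(cand))
    for c in cand[:25]:
        b=ik(c[7],c[6]); print("%.1f op%d s%d"%c[:3],np.round(c[3]),np.round(c[4]),round(c[5],2),"ik %.1f"%b[0],np.round(b[1],2) if b[0]<20 else "", "z_t",np.round(c[6][:,2],2))
        if b[0]<5: np.savez(f"cand{sys.argv[1]}_{int(c[0]*10)}.npz",R=c[6],p=c[7],tc=c[3],q=b[1],tip=c[8])
E
for i in 1 2 3 4; do (timeout 500 python3 opt2.py $i > o$i.txt 2>&1) & done; wait; cat o?.txt
```

```text
5
5.7 op0 s-1 [-79. -66.  77.] [  26. -155.   -8.] 1.0 ik 0.0 [ 0.66  1.27 -0.05  0.81 -0.41  1.98 -1.  ] z_t [-0.35  0.78 -0.52]
4.8 op0 s-1 [-84. -63.  76.] [  12. -162.   -7.] 0.88 ik 0.1 [ 0.64  1.22 -0.03  0.88 -0.39  1.93 -1.26] z_t [-0.35  0.74 -0.57]
4.2 op0 s-1 [-77. -66.  77.] [  17. -170.   -4.] 1.0 ik 0.0 [ 0.76  1.33 -0.12  0.8  -0.47  2.   -0.94] z_t [-0.25  0.88 -0.41]
2.8 op0 s-1 [-80. -53.  76.] [  17. -158.    0.] 1.0 ik 0.0 [ 0.77  1.2  -0.22  0.97 -0.33  1.83 -1.19] z_t [-0.27  0.8  -0.54]
2.8 op0 s-1 [-74. -63.  77.] [  13. -175.   -1.] 1.0 ik 0.0 [ 0.74  1.27 -0.04  0.89 -0.52  1.95 -1.05] z_t [-0.22  0.87 -0.45]
5
9.3 op0 s-1 [-81. -61.  75.] [  25. -141.  -18.] 0.88 ik 0.0 [ 0.75  1.34 -0.49  0.73 -0.04  2.   -1.24] z_t [-0.43  0.73 -0.53]
4.4 op0 s-1 [-81. -52.  79.] [  -0. -162.   -7.] 0.83 ik 0.0 [ 0.62  1.24 -0.06  0.85 -0.35  1.96 -1.59] z_t [-0.4   0.73 -0.56]
4.3 op0 s-1 [-77. -64.  78.] [  14. -168.   -6.] 0.88 ik 0.2 [ 0.63  1.21 -0.09  0.84 -0.3   1.94 -1.53] z_t [-0.4   0.69 -0.6 ]
4.0 op0 s-1 [-87. -55.  76.] [   9. -155.   -6.] 0.75 ik 0.0 [ 0.74 
[... 488 characters left out ...]
res(lambda q:np.r_[kin.fk(q,prm,sg)[0]-p,200*R.from_matrix(Rt.T@kin.fk(q,prm,sg)[1]).as_rotvec()],q0,bounds=(kin.lo+.02,kin.hi-.02),max_nfev=60)
ValueError: Initial guess is outside of provided bounds
8
Traceback (most recent call last):
  File "opt2.py", line 46, in <module>
    b=ik(c[7],c[6]); print("%.1f op%d s%d"%c[:3],np.round(c[3]),np.round(c[4]),round(c[5],2),"ik %.1f"%b[0],np.round(b[1],2) if b[0]<20 else "", "z_t",np.round(c[6][:,2],2))
  File "opt2.py", line 11, in ik
    f=least_squares(lambda q:np.r_[kin.fk(q,prm,sg)[0]-p,200*R.from_matrix(Rt.T@kin.fk(q,prm,sg)[1]).as_rotvec()],q0,bounds=(kin.lo+.02,kin.hi-.02),max_nfev=60)
ValueError: Initial guess is outside of provided bounds
```

```bash
ls cand*; cat > opt3.py <<'E'
import sys,glob
from opt2 import *
yaw=np.radians(-5.5); o=np.array([626.7,-122.8,0]); C=R.from_euler('z',yaw).as_matrix()
th=np.radians(58); T=tilt(th); piv=np.array([-60,0,0]); toC=lambda p:(p-piv)@T+piv
sw=(st-piv)@T.T+piv; F,_,t=fingers(0); tip=np.array([0,0,t])
def score(Rt,tc):
    p0=T@(tc-piv)+piv-Rt@tip; cam=Rt@H[:,3]+p0; cc=toC(cam)
    q=(sw-cam)@(Rt@H[:,:3]); dep=-q[:,2]; ok=dep>20; dd=np.where(ok,dep,1)
    u=319+278*q[:,0]/dd; v=201-278*q[:,1]/dd; ok&=(u>5)&(u<635)&(v>5)&(v<395)
    el=np.degrees(np.arctan2(8-cc[2],np.linalg.norm(st[:,:2]-cc[:2],axis=1))); sc=(ok*el).mean()
    f=p0; B=arm@Rt.T+p0; Fw=F@Rt.T+p0
    pen=max(0,30-cam[2])+max(0,10-B[:,2].min())+max(0,5-dist(toC(B)).min())+max(0,2-Fw[:,2].min())
    Fd=dist(toC(Fw)).min(); pen+=max(0,-.5-Fd)+max(0,Fd-1)+max(0,tc[0]+74)+max(0,abs(tc[1])-62)+max(0,-94-tc[0])
    Bw=np.vstack([B,Fw])@C.T+o; pen+=max(0,5-min(sd(Bw,a,b).min() for a,b in obs))
    wc=C@(p0-Rt@[0,0,prm[5]])+o; pen+=max(0,np.linalg.norm(wc-sh)-868)
    return sc-3*pen,cc,ok.mean(),C@p0+o
rng=np.random.default_rng(0); fin=[]
for f in sorted(glob.glob("cand[0-9]*.npz")):
    z=np.load(f); Rt=C.T@z["R"]; tc=z["tc"]; s=score(Rt,tc)[0]; qb=z["q"]
    for k in range(2500):
        sc=.5 if k<1500 else .15
        R2=Rt@R.from_rotvec(rng.normal(size=3)*.1*sc).as_matrix(); t2=tc+rng.normal(size=3)*3*sc
        s2,_,_,p2=score(R2,t2)
        if s2>s:
            ff=least_squares(lambda q:np.r_[kin.fk(q,prm,sg)[0]-p2,200*R.from_matrix((C@R2).T@kin.fk(q,prm,sg)[1]).as_rotvec()],qb,bounds=(kin.lo+.02,kin.hi-.04),max_nfev=30)
            if ff.cost<.5: Rt,tc,s,qb=R2,t2,s2,np.clip(ff.x,kin.lo+.025,kin.hi-.045)
    r=score(Rt,tc); fin.append((s,f)); print(f,round(s,1),np.round(tc),np.round(r[1]),r[2],np.round(qb,2),np.round((C@Rt)[:,2],2))
    np.savez("fin_"+f,R=C@Rt,p=r[3],tc=tc,q=qb,s=s)
E
(for f in 1; do timeout 560 python3 opt3.py; done)
```

```text
cand1_28.npz
cand1_42.npz
cand1_47.npz
cand1_57.npz
cand2_32.npz
cand2_40.npz
cand2_42.npz
cand2_43.npz
cand2_92.npz
cand1_28.npz 9.9 [-83. -62.  76.] [  20. -141.  -20.] 0.875 [ 0.73  1.32 -0.42  0.75 -0.08  1.98 -1.27] [-0.44  0.72 -0.54]Traceback (most recent call last):
  File "opt3.py", line 25, in <module>
    ff=least_squares(lambda q:np.r_[kin.fk(q,prm,sg)[0]-p2,200*R.from_matrix((C@R2).T@kin.fk(q,prm,sg)[1]).as_rotvec()],qb,bounds=(kin.lo+.02,kin.hi-.04),max_nfev=30)
    return func(*args, **kwargs)
    raise ValueError("Initial guess is outside of provided bounds")
ValueError: Initial guess is outside of provided bounds
```

```bash
cat > tipR.py <<'E'
from opt2 import *; import plan
from scipy.optimize import brentq
from scipy.spatial.transform import Slerp
z=np.load("fin_cand1_28.npz"); Rf=z["R"]; tcf=z["tc"]
yaw=np.radians(-5.5); o=np.array([626.7,-122.8,0]); C=R.from_euler('z',yaw).as_matrix(); piv=np.array([-60,0,0])
F,_,t=fingers(0); tip=np.array([0,0,t])
Rd=C@np.diag([1.,-1,-1]); SL=Slerp([0,1],R.from_matrix([Rd,Rf]))
def pose(th,s,x,y,press):
    T=tilt(np.radians(th)); W=SL(s).as_matrix(); Rl=C.T@W; toC=lambda p:(p-piv)@T+piv
    def f(zc):
        p0=T@(np.array([x,y,zc])-piv)+piv-Rl@tip; return dist(toC(F@Rl.T+p0)).min()+press
    zc=brentq(f,60,100); p0=T@(np.array([x,y,zc])-piv)+piv-Rl@tip
    B=arm@Rl.T+p0; bc=dist(toC(B)).min(); Bw=np.vstack([B,F@Rl.T+p0])@C.T+o
    return C@p0+o,W,zc,bc,min(sd(Bw,a,b).min() for a,b in obs),B[:,2].min()
# way: theta, slerp, x, y
way=[(0,.35,-86,-42),(10,.4,-86,-42),(20,.5,-86,-42),(30,.6,-85,-45),(38,.7,-84,-50),(45,.8,-84,-55),(50,.9,-83,-59),(55,1,-83,-62),(58,1,-83,-62)]
if __name__=="__main__":
    q=z["q"]
    print("slerp angle",np.degrees((R.from_matrix(Rd).inv()*R.from_matrix(Rf)).magnitude()))
    for w in way[::-1]:
        p,W,zc,bc,ob,bz=pose(*w,1.5)
        f=least_squares(lambda q:np.r_[kin.fk(q,prm,sg)[0]-p,200*R.from_matrix(W.T@kin.fk(q,prm,sg)[1]).as_rotvec()],np.clip(q,kin.lo+.03,kin.hi-.03),bounds=(kin.lo+.02,kin.hi-.02)); q=f.x
        print(w,"zc %.0f body %.0f obs %.0f bz %.0f ik %.2f"%(zc,bc,ob,bz,f.cost),np.round(q,2),"tip",np.round(p+W@tip))
E
python3 tipR.py
```

```text
slerp angle 57.12324312887288
(58, 1, -83, -62) zc 74 body 7 obs 24 bz 11 ik 0.11 [ 0.73  1.32 -0.42  0.74 -0.07  1.99 -1.28] tip [ 486. -172.   20.]
(55, 1, -83, -62) zc 74 body 7 obs 26 bz 15 ik 0.15 [ 0.73  1.32 -0.43  0.74 -0.07  2.   -1.28] tip [ 487. -172.   24.]
(50, 0.9, -83, -59) zc 74 body -0 obs 43 bz 30 ik 0.00 [ 0.73  1.21 -0.43  0.87 -0.05  1.88 -1.28] tip [ 490. -169.   30.]
(45, 0.8, -84, -55) zc 77 body 3 obs 61 bz 47 ik 0.00 [ 0.73  1.1  -0.42  1.01 -0.04  1.76 -1.28] tip [ 491. -165.   37.]
(38, 0.7, -84, -50) zc 77 body 12 obs 79 bz 64 ik 0.00 [ 0.72  1.   -0.41  1.12 -0.03  1.66 -1.3 ] tip [ 496. -160.   46.]
(30, 0.6, -85, -45) zc 76 body 18 obs 93 bz 80 ik 0.00 [ 0.7   0.91 -0.41  1.21 -0.02  1.56 -1.31] tip [ 503. -156.   53.]
(20, 0.5, -86, -42) zc 74 body 38 obs 107 bz 96 ik 0.00 [ 0.68  0.83 -0.4   1.29 -0.    1.47 -1.34] tip [ 514. -154.   60.]
(10, 0.4, -86, -42) zc 71 body 51 obs 117 bz 110 ik 0.00 [ 0.65  0.76 -0.39  1.35  0.02  1.39 -1.37] tip [ 525. -155.   65.]
(0, 0.35, -86, -42) zc 69 body 60 obs 123 bz 117 ik 0.00 [ 0.62  0.74 -0.38  1.37  0.04  1.35 -1.39] tip [ 537. -156.   69.]
```

```bash
sed -i 's/(45,.8,-84,-55),(50,.9,-83,-59)/(45,.8,-84,-59),(50,.9,-83,-62)/' tipR.py; cat >> plan.py <<'E'
def resync():
    from bench import ctrl
    s=ctrl.observe(); json.dump({"p":s["position"].tolist(),"R":R.from_rotvec(s["orientation"]).as_matrix().tolist()},open("cmd.json","w")); return s
E
python3 - <<'E'
from plan import *; from tipR import pose,way
resync(); p,Rc=load()
A=np.array([520,-20,360.]); Ra=Rc@R.from_rotvec([0,0,1.5]).as_matrix()
rows([(A+Ra@[0,0,173],Ra)])
p1,W=pose(*way[0],-50)[:2]; rows([(p1+W@[0,0,173],W)],save=False)
E
```

```text
[-0.0, 0.0, 1.0] [0.0924, -0.3435, -0.0802] rows from start 12.0Traceback (most recent call last):
  File "<stdin>", line 5, in <module>
  File "tipR.py", line 12, in pose
    zc=brentq(f,60,100); p0=T@(np.array([x,y,zc])-piv)+piv-Rl@tip
    r = _zeros._brentq(f, a, b, xtol, rtol, maxiter, args, full_output, disp)
ValueError: f(a) and f(b) must have different signs
```

>>> {"fn": "send_rows", "kwargs": {"moves": [{"rotation": [0,0,1],"travel": [0.09,-0.34,-0.08],"fingers": 0},{"rotation": [0,0,1],"travel": [0.09,-0.34,-0.08],"fingers": 0},{"rotation": [0,0,1],"travel": [0.09,-0.34,-0.08],"fingers": 0},{"rotation": [0,0,1],"travel": [0.09,-0.34,-0.08],"fingers": 0},{"rotation": [0,0,1],"travel": [0.09,-0.34,-0.08],"fingers": 0},{"rotation": [0,0,1],"travel": [0.09,-0.34,-0.08],"fingers": 0},{"rotation": [0,0,1],"travel": [0.09,-0.34,-0.08],"fingers": 0},{"rotation": [0,0,1],"travel": [0.09,-0.34,-0.08],"fingers": 0},{"rotation": [0,0,1],"travel": [0.09,-0.34,-0.08],"fingers": 0},{"rotation": [0,0,1],"travel": [0.09,-0.34,-0.08],"fingers": 0}]}}

```text
time_s: 6.83
position: [519.3, -18.4, 356.1]
orientation: [-1.691, -2.645, 0.003]
wrist_force: [-0.2, 0.8, -0.3]
gripper_width: -0.003
finger_force: 0.0
```

```bash
python3 - <<'E'
from plan import *; from tipR import pose,way
s=resync(); print(s["q"])
p1,W=pose(*way[0],0)[:2]; rows([(p1+[0,0,60]+W@[0,0,173],W)],save=False)
E
```

```text
[-0.46033521  0.3123791   0.5894605   1.68856978 -0.18367668  1.19937806
  0.60714263]
[0.2585, 0.1088, 1.3884] [-0.4785, -0.0854, 0.1583] rows from start 17.0
```

>>> {"fn": "send_rows", "kwargs": {"moves": [{"rotation": [0.18,0.08,0.99],"travel": [-0.4,-0.07,0.05],"fingers": 0},{"rotation": [0.18,0.08,0.99],"travel": [-0.4,-0.07,0.05],"fingers": 0},{"rotation": [0.18,0.08,0.99],"travel": [-0.4,-0.07,0.05],"fingers": 0},{"rotation": [0.18,0.08,0.99],"travel": [-0.4,-0.07,0.05],"fingers": 0},{"rotation": [0.18,0.08,0.99],"travel": [-0.4,-0.07,0.05],"fingers": 0},{"rotation": [0.18,0.08,0.99],"travel": [-0.4,-0.07,0.05],"fingers": 0},{"rotation": [0.18,0.08,0.99],"travel": [-0.4,-0.07,0.05],"fingers": 0},{"rotation": [0.18,0.08,0.99],"travel": [-0.4,-0.07,0.05],"fingers": 0},{"rotation": [0.18,0.08,0.99],"travel": [-0.4,-0.07,0.05],"fingers": 0},{"rotation": [0.18,0.08,0.99],"travel": [-0.4,-0.07,0.05],"fingers": 0}]}}

```text
time_s: 7.67
position: [562.4, -175.0, 335.8]
orientation: [-2.726, -1.108, 0.192]
wrist_force: [0.5, 0.0, 0.7]
gripper_width: 0.001
finger_force: 0.0
```

```bash
python3 - <<'E'
from plan import *; from tipR import pose,way
s=resync(); print(s["q"])
p1,W=pose(*way[0],0)[:2]; rows([(p1+[0,0,60]+W@[0,0,173],W)],save=False)
E
```

```text
[-0.22115665  0.64029648  0.85031877  1.40661799 -0.46927057  1.54207744
 -0.14739333]
[0.1056, 0.0415, 0.5719] [-0.0393, 0.0898, 0.0919] rows from start 7.0
```

>>> {"fn": "send_rows", "kwargs": {"moves": [{"rotation": [0.105,0.04,0.57],"travel": [-0.04,0.09,0.09],"fingers": 0},{"rotation": [0.105,0.04,0.57],"travel": [-0.04,0.09,0.09],"fingers": 0},{"rotation": [0.105,0.04,0.57],"travel": [-0.04,0.09,0.09],"fingers": 0},{"rotation": [0.105,0.04,0.57],"travel": [-0.04,0.09,0.09],"fingers": 0},{"rotation": [0.105,0.04,0.57],"travel": [-0.04,0.09,0.09],"fingers": 0},{"rotation": [0.105,0.04,0.57],"travel": [-0.04,0.09,0.09],"fingers": 0},{"rotation": [0.105,0.04,0.57],"travel": [-0.04,0.09,0.09],"fingers": 0},{"rotation": [0.105,0.04,0.57],"travel": [-0.04,0.09,0.09],"fingers": 0},{"rotation": [0.105,0.04,0.57],"travel": [-0.04,0.09,0.09],"fingers": 0}]}}

```text
time_s: 8.42
position: [568.6, -207.2, 293.9]
orientation: [-2.841, 0.132, 0.288]
wrist_force: [-0.0, 0.5, 0.2]
gripper_width: -0.005
finger_force: 0.0
```

```bash
cat > redun.py <<'E'
from tipR import *
def sweep(th_w,press=1.5,q3s=np.arange(-.8,1.3,.2)):
    p,W=pose(*th_w,press)[:2]; out=[]
    for q3 in q3s:
        b=None
        for q0 in (z["q"],np.array([-.2,1.1,0,1,-.6,1.7,-.8])):
            q0=np.clip(q0,kin.lo+.03,kin.hi-.03); ix=[0,1,3,4,5,6]
            full=lambda v:np.insert(v,2,q3)
            f=least_squares(lambda v:np.r_[kin.fk(full(v),prm,sg)[0]-p,200*R.from_matrix(W.T@kin.fk(full(v),prm,sg)[1]).as_rotvec()],q0[ix],bounds=((kin.lo+.01)[ix],(kin.hi-.01)[ix]))
            if b is None or f.cost<b[0]: b=(f.cost,full(f.x))
        out.append((round(b[0],1),np.round(b[1],2)))
    return out
if __name__=="__main__":
    s=plan.resync(); print(s["time_s"],s["q"])
    for w in (way[0],way[4],way[8]):
        print(w); [print(*r) for r in sweep(w)]
    W=pose(*way[0],0)[1]; R_=R.from_rotvec(s["orientation"]).as_matrix()
    print("err",np.degrees(R.from_matrix(R_.T@W).as_rotvec()), s["position"]-pose(*way[0],0)[0])
E
python3 redun.py
```

```text
8.4167 [-0.16018347  0.79093569  0.97135778  1.38153219 -0.70977064  1.64873923
 -0.8206429 ]
(0, 0.35, -86, -42)
0.0 [ 0.84  0.84 -0.8   1.36  0.32  1.39 -1.61]
0.0 [ 0.75  0.78 -0.6   1.37  0.18  1.37 -1.5 ]
0.0 [ 0.63  0.74 -0.4   1.37  0.05  1.35 -1.4 ]
0.0 [ 0.52  0.72 -0.2   1.37 -0.07  1.35 -1.3 ]
0.0 [ 0.4   0.71 -0.    1.37 -0.19  1.37 -1.21]
0.0 [ 0.28  0.72  0.2   1.36 -0.31  1.39 -1.12]
0.0 [ 0.16  0.74  0.4   1.36 -0.43  1.42 -1.03]
0.0 [ 0.05  0.78  0.6   1.36 -0.55  1.47 -0.94]
0.0 [-0.05  0.84  0.8   1.36 -0.67  1.53 -0.85]
0.0 [-0.13  0.93  1.    1.36 -0.81  1.62 -0.76]
0.0 [-0.19  1.03  1.2   1.36 -0.95  1.72 -0.68]
(38, 0.7, -84, -50)
0.0 [ 0.88  1.1  -0.8   1.12  0.24  1.68 -1.49]
0.0 [ 0.8   1.04 -0.6   1.12  0.1   1.66 -1.39]
0.0 [ 0.72  1.   -0.4   1.12 -0.04  1.66 -1.29]
0.0 [ 0.62  0.98 -0.2   1.12 -0.17  1.67 -1.19]
0.0 [ 0.52  0.97 -0.    1.12 -0.29  1.69 -1.1 ]
0.0 [ 0.42  0.98  0.2   1.12 -0.42  1.73 -1.01]
0.0 [ 0.33  1.    0.4   1.12 -0.54  1.77 -0.93]
0.0 [ 0.24  1.05  0.6   1.11 -0.67  1.83 -0.84]
0.0 [ 0.16  1.11  0.8   1.11 -0.8   1.9  -0.76]
0.0 [ 0.1   1.18  1.    1.11 -0.94  1.98 -0.68]
65.7 [ 0.02  1.25  1.2   1.16 -1.06  2.02 -0.6 ]
(58, 1, -83, -62)
0.0 [ 0.83  1.4  -0.8   0.74  0.21  2.01 -1.44]
0.0 [ 0.78  1.36 -0.6   0.74  0.06  2.   -1.35]
0.0 [ 0.72  1.32 -0.4   0.74 -0.09  2.   -1.27]
0.0 [ 0.65  1.3  -0.2   0.74 -0.23  2.01 -1.18]
1.8 [ 0.59  1.29 -0.    0.75 -0.38  2.02 -1.1 ]
21.1 [ 0.52  1.28  0.2   0.78 -0.51  2.02 -1.02]
84.2 [ 0.44  1.27  0.4   0.83 -0.65  2.02 -0.93]
234.3 [ 0.36  1.28  0.6   0.88 -0.78  2.02 -0.84]
541.5 [ 0.28  1.3   0.8   0.94 -0.91  2.02 -0.75]
1115.8 [ 0.19  1.33  1.    1.01 -1.03  2.02 -0.66]
2122.9 [ 0.1   1.38  1.2   1.08 -1.15  2.02 -0.58]
err [0.19852905 0.09697658 0.63835018] [ 0.19437792 -0.66428117 61.23267179]
```

```bash
cat > sim.py <<'E'
from tipR import *
def jac(q):
    p,M=kin.fk(q,prm,sg); J=np.zeros((6,7))
    for i in range(7):
        d=q.copy(); d[i]+=1e-5; p2,M2=kin.fk(d,prm,sg); J[:3,i]=(p2-p)/1e-5; J[3:,i]=R.from_matrix(M2@M.T).as_rotvec()/1e-5
    return p,M,J
Sc=np.diag([1/300.]*3+[1,1,1])
def go(q,p1,M1,n=40,null=0.0,qn=None):
    p0,M0=kin.fk(q,prm,sg); sl=Slerp([0,1],R.from_matrix([M0,M1]))
    for k in range(1,n+1):
        pt=p0+(p1-p0)*k/n; Mt=sl(k/n).as_matrix()
        for _ in range(2):
            p,M,J=jac(q); e=Sc@np.r_[pt-p,R.from_matrix(Mt@M.T).as_rotvec()]
            Ji=np.linalg.pinv(Sc@J); q=q+Ji@e
            if qn is not None: q=q+null*(np.eye(7)-Ji@Sc@J)@(qn-q)
    return q
if __name__=="__main__":
    obs_=[([163.4,524.9,403.6],[-.4722,-3.1056,.0037],[-1.311,.312,.014,1.513,-.004,1.319,-.027]),([354.06,321.78,405.0],[-0.175,3.136,0],[-.889,.163,.133,1.701,-.022,1.278,.931]),([539.17,121.9,281.39],[.187,-3.134,-.001],[-.469,.423,.289,1.689,-.137,1.051,1.554]),
    ([494,115,189],[.185,-3.135,.001],None),([543,121,334.2],[-.185,3.119,.005],[-.477,.372,.302,1.623,-.120,1.147,1.542]),([519.3,-18.4,356.1],[-1.691,-2.645,.003],[-.460,.312,.589,1.689,-.184,1.199,.607]),
    ([562.4,-175,335.8],[-2.726,-1.108,.192],[-.221,.640,.850,1.407,-.469,1.542,-.147]),([568.6,-207.2,293.9],[-2.841,.132,.288],[-.160,.791,.971,1.382,-.710,1.649,-.821])]
    q=np.array(obs_[0][2])
    for p,r,qq in obs_[1:]:
        q=go(q,np.array(p),R.from_rotvec(r).as_matrix()); print(np.round(q,2),qq)
E
python3 sim.py
```

```text
[-0.9   0.17  0.15  1.7  -0.03  1.28  0.94] [-0.889, 0.163, 0.133, 1.701, -0.022, 1.278, 0.931]
[-0.47  0.42  0.29  1.69 -0.14  1.05  1.55] [-0.469, 0.423, 0.289, 1.689, -0.137, 1.051, 1.554]
[-0.47  0.46  0.27  1.9  -0.17  0.8   1.58] None
[-0.47  0.37  0.3   1.62 -0.12  1.15  1.54] [-0.477, 0.372, 0.302, 1.623, -0.12, 1.147, 1.542]
[-0.46  0.32  0.6   1.67 -0.19  1.2   0.61] [-0.46, 0.312, 0.589, 1.689, -0.184, 1.199, 0.607]
[-0.18  0.67  0.82  1.34 -0.47  1.57 -0.16] [-0.221, 0.64, 0.85, 1.407, -0.469, 1.542, -0.147]
[-0.09  0.83  0.93  1.29 -0.7   1.68 -0.84] [-0.16, 0.791, 0.971, 1.382, -0.71, 1.649, -0.821]
```

```bash
cat > loop.py <<'E'
from sim import *
import sys
rng=np.random.default_rng(int(sys.argv[1])); q0=np.array([-.160,.791,.971,1.382,-.710,1.649,-.821])
p1,W1=pose(*way[0],0)[:2]; p1=p1+[0,0,60]
def down(yaw): h=np.array([np.cos(yaw),np.sin(yaw),0]); zz=np.array([0,0,-1.]); return np.c_[h,np.cross(zz,h),zz]
import time; t0=time.time(); best=[]
while time.time()-t0<200:
    k=rng.integers(2,4); q=q0.copy(); ok=True; rows=0; P=kin.fk(q,prm,sg); wps=[]
    for j in range(k+1):
        if j<k:
            r=rng.uniform(350,650); a=rng.uniform(-.8,1.0); zt=rng.uniform(340,470); y=rng.uniform(-3.1,3.1)
            tp=np.array([r*np.cos(a),r*np.sin(a),zt]); tM=down(y)
        else: tp,tM=p1,W1
        n=max(np.linalg.norm(tp-P[0])/41.7,R.from_matrix(P[1].T@tM).magnitude()/.125)
        rows+=n
        q=go(q,tp,tM,n=8)
        if (q<kin.lo+.05).any() or (q>kin.hi-.05).any() or np.isnan(q).any(): ok=False;break
        P=kin.fk(q,prm,sg); wps.append((tp,tM))
        if np.linalg.norm(P[0]-tp)>3: ok=False;break
    if ok: best.append((q[2]+.006*rows,q[2],rows,q,wps))
best.sort(key=lambda b:b[0]); print(len(best))
for b in best[:4]: print(np.round(b[1],2),round(b[2]),np.round(b[3],2),[(np.round(p).tolist(),round(float(np.arctan2(M[1,0],M[0,0])),2)) for p,M in b[4][:-1]])
E
for i in 1 2 3 4; do python3 loop.py $i > l$i.txt 2>&1 & done; wait; cat l?.txt
```

```text
408
0.16 64 [ 0.3   0.66  0.16  1.3  -0.27  1.5  -1.17] [([323.0, -259.0, 436.0], 2.86), ([374.0, 412.0, 453.0], 0.91), ([501.0, -79.0, 404.0], -1.11)]
0.28 49 [ 0.24  0.67  0.28  1.3  -0.33  1.51 -1.12] [([317.0, -258.0, 399.0], 2.73), ([277.0, 283.0, 381.0], 1.53)]
0.44 37 [ 0.14  0.69  0.44  1.3  -0.42  1.54 -1.05] [([307.0, -273.0, 433.0], 1.22), ([266.0, 264.0, 391.0], 0.48)]
0.3 65 [ 0.22  0.67  0.3   1.3  -0.35  1.52 -1.11] [([328.0, -172.0, 469.0], 2.64), ([407.0, 33.0, 430.0], 0.36), ([411.0, -120.0, 432.0], -1.4)]
405
0.11 35 [ 0.34  0.66  0.11  1.3  -0.25  1.49 -1.19] [([520.0, 27.0, 344.0], 1.47), ([587.0, -12.0, 356.0], 1.23), ([286.0, -234.0, 415.0], -0.39)]
0.3 53 [ 0.22  0.67  0.3   1.3  -0.35  1.52 -1.11] [([419.0, -403.0, 451.0], 2.04), ([248.0, 376.0, 441.0], -0.23)]
0.31 58 [ 0.21  0.67  0.31  1.3  -0.35  1.52 -1.11] [([313.0, -160.0, 349.0], 2.65), ([307.0, 265.0, 353.0], 0.03), ([347.0, -120.0, 372.0], -0.58)]
0.29 65 [ 0.23  0.67  0.29  1.3  -0.34  1.52 -1.12] [([272.0, -224.0, 424.0], 2.78), ([419.0, 463.0, 465.0], 1.07), ([374.0, -212.0, 394.0], -1.07)]
403
0
[... 356 characters left out ...]
 -277.0, 391.0], 2.49), ([364.0, 31.0, 441.0], 1.15)]
0.52 40 [ 0.1   0.7   0.52  1.3  -0.47  1.56 -1.02] [([402.0, -343.0, 462.0], 1.61), ([305.0, 219.0, 356.0], 0.11)]
426
-0.23 36 [ 0.53  0.66 -0.23  1.3  -0.07  1.47 -1.33] [([236.0, 357.0, 365.0], 0.93), ([450.0, -89.0, 396.0], -0.84)]
0.34 50 [ 0.2   0.67  0.34  1.3  -0.37  1.52 -1.1 ] [([247.0, -248.0, 398.0], 2.0), ([282.0, 278.0, 427.0], 1.98), ([369.0, 100.0, 398.0], 0.52)]
0.54 37 [ 0.09  0.71  0.54  1.3  -0.47  1.56 -1.01] [([338.0, -248.0, 464.0], 1.7), ([372.0, 20.0, 441.0], -0.05)]
0.48 47 [ 0.12  0.7   0.48  1.3  -0.44  1.55 -1.04] [([339.0, -339.0, 438.0], 0.99), ([309.0, 220.0, 459.0], 1.46), ([419.0, -158.0, 381.0], -0.82)]
```

```bash
cat > chk.py <<'E'
import sys; sys.argv=["x","0"]
from sim import *
def down(yaw): h=np.array([np.cos(yaw),np.sin(yaw),0]); zz=np.array([0,0,-1.]); return np.c_[h,np.cross(zz,h),zz]
p1,W1=pose(*way[0],0)[:2]; p1=p1+[0,0,60]
def run(wps,n=60,verb=True):
    q=np.array([-.160,.791,.971,1.382,-.710,1.649,-.821]); qs=[]
    for p,y in wps: q=go(q,np.array(p,float),down(y),n); qs.append(q)
    q=go(q,p1,W1,n); qs.append(q)
    return qs
for w in ([((236,357,365),.93),((450,-89,396),-.84)],[((236,357,400),.93),((450,-89,396),-.84)],[((236,357,440),.93),((500,-89,380),-.84)],[((300,400,440),1.2),((520,-89,350),-.84)],[((250,380,365),1.5),((550,-89,345),-.84)],[((520,27,344),1.47),((587,-12,356),1.23),((286,-234,415),-.39)]):
    print(w); [print("  ",np.round(q,2)) for q in run(w)]
E
python3 chk.py
```

```text
[((236, 357, 365), 0.93), ((450, -89, 396), -0.84)]
   [-1.75  0.13  0.8   1.89 -0.1   1.17 -1.55]
   [-0.87  0.33  1.29  1.76 -0.32  1.3  -1.91]
   [-0.03  0.77  0.77  1.3  -0.61  1.62 -0.92]
[((236, 357, 400), 0.93), ((450, -89, 396), -0.84)]
   [-1.73  0.09  0.76  1.82 -0.06  1.25 -1.59]
   [-0.86  0.32  1.27  1.76 -0.31  1.3  -1.93]
   [-0.02  0.77  0.77  1.3  -0.61  1.62 -0.92]
[((236, 357, 440), 0.93), ((500, -89, 380), -0.84)]
   [-1.7   0.06  0.72  1.75 -0.04  1.35 -1.62]
   [-0.71  0.45  1.18  1.67 -0.43  1.32 -1.87]
   [-0.02  0.76  0.76  1.3  -0.6   1.62 -0.92]
[((300, 400, 440), 1.2), ((520, -89, 350), -0.84)]
   [-1.58  0.25  0.77  1.58 -0.18  1.39 -1.16]
   [-0.68  0.54  1.19  1.66 -0.52  1.3  -1.8 ]
   [-0.03  0.77  0.79  1.3  -0.62  1.63 -0.91]
[((250, 380, 365), 1.5), ((550, -89, 345), -0.84)]
   [-1.59  0.18  0.65  1.82 -0.12  1.18 -0.97]
   [-0.62  0.6   1.14  1.59 -0.56  1.32 -1.81]
   [-0.03  0.77  0.78  1.3  -0.61  1.62 -0.91]
[((520, 27, 344), 1.47), ((587, -12, 356), 1.23), ((286, -234, 415), -0.39)]
   [-0.68  0.37  0.78  1.69 -0.28  1.19  0.07]
   [-0.55  0.52  0.81  1.49 -0.38  1.3  -0.04]
   [-0.72 -0.22  1.18  1.92  0.21  1.32 -1.57]
   [-0.08  0.81  0.89  1.3  -0.68  1.66 -0.87]
```

```bash
cat > loop2.py <<'E'
import sys; from sim import *; import time
seed=int(sys.argv[1]); rng=np.random.default_rng(seed); q0=np.array([-.160,.791,.971,1.382,-.710,1.649,-.821])
p1,W1=pose(*way[0],0)[:2]; p1=p1+[0,0,60]
def down(yaw): h=np.array([np.cos(yaw),np.sin(yaw),0]); zz=np.array([0,0,-1.]); return np.c_[h,np.cross(zz,h),zz]
lo_=[340,-.8,335,-3.1]; hi_=[720,1.1,480,3.1]
def ev(x):
    q=q0.copy(); rows=0; P=kin.fk(q,prm,sg); qs=[]; pen=0
    for j in range(len(x)+1):
        if j<len(x): r,a,zt,y=x[j]; tp=np.array([r*np.cos(a),r*np.sin(a),zt]); tM=down(y)
        else: tp,tM=p1,W1
        rows+=max(np.linalg.norm(tp-P[0])/41.7,R.from_matrix(P[1].T@tM).magnitude()/.125)
        for _ in range(2):
            q=go(q,(kin.fk(q,prm,sg)[0]+tp)/2 if _==0 else tp,Slerp([0,1],R.from_matrix([kin.fk(q,prm,sg)[1],tM]))(.5).as_matrix() if _==0 else tM,n=10)
            pen+=np.maximum(0,kin.lo+.05-q).sum()+np.maximum(0,q-kin.hi+.05).sum()
        P=kin.fk(q,prm,sg); pen+=np.linalg.norm(P[0]-tp)/50; qs.append(q)
    return q[2]+.005*rows+10*pen,qs,rows
t0=time.time(); best=None; T=330
while time.time()-t0<T:
    k=2+seed%2
    if best is None or time.time()-t0<T*.4: x=rng.uniform(lo_,hi_,(k,4))
    else: x=np.clip(best[1]+rng.normal(size=(k,4))*np.array([40,.15,20,.4])*rng.choice([.3,1]),lo_,hi_)
    try: e=ev(x)
    except Exception: continue
    if not np.isnan(e[0]) and (best is None or e[0]<best[0]): best=(e[0],x,e[1],e[2])
print(round(best[0],2),"rows",round(best[3]));
for (r,a,zt,y),q in zip(list(best[1])+[(0,0,0,0)],best[2]): print(np.round([r*np.cos(a),r*np.sin(a),zt]),round(y,2),np.round(q,2))
E
for i in 1 2 3 4; do OMP_NUM_THREADS=1 python3 loop2.py $i > l$i.txt 2>&1 & done; wait; cat l?.txt
```

```text
-0.61 rows 73
[ 432. -445.  480.] 3.02 [ 0.52  0.46  0.41  1.14 -0.18  1.57  2.34]
[164. 322. 461.] 0.42 [ 0.07 -0.23 -1.    1.84 -0.19  1.43 -2.04]
[502. 516. 468.] -0.12 [-0.53  0.8  -0.86  0.74  0.59  1.77 -2.77]
[0. 0. 0.] 0 [ 0.91  0.84 -0.98  1.3   0.39  1.53 -1.69]
0.03 rows 66
[ 247. -242.  418.] 2.89 [-0.16 -0.18  0.78  1.96  0.13  1.31  1.89]
[310. 434. 434.] -0.25 [-0.47  0.32 -0.68  1.5   0.2   1.39 -2.98]
[0. 0. 0.] 0 [ 0.58  0.67 -0.3   1.3  -0.03  1.47 -1.36]
-0.08 rows 72
[ 635. -227.  451.] 2.99 [ 0.12  0.59  0.37  1.01 -0.2   1.57  1.85]
[ 392. -383.  436.] -2.57 [ 0.49  0.31  0.33  1.46 -0.1   1.4   2.98]
[181. 302. 378.] 0.63 [ 0.29 -0.25 -1.15  2.02 -0.24  1.23 -1.71]
[0. 0. 0.] 0 [ 0.66  0.69 -0.44  1.3   0.05  1.47 -1.42]
0.15 rows 57
[ 282. -285.  473.] 2.33 [-0.09 -0.04  0.82  1.73  0.03  1.43  1.49]
[298. 236. 384.] -0.74 [-0.17 -0.03 -0.52  1.95 -0.01  1.21 -2.99]
[0. 0. 0.] 0 [ 0.48  0.66 -0.13  1.3  -0.12  1.48 -1.29]
```

```bash
cat > nxt.py <<'E'
from plan import *
import sys
def nxt(tp,Rt,frac=1.0):
    p,Rc=load(); rv=R.from_matrix(Rc.T@Rt).as_rotvec()*frac; q=p+(np.array(tp)-p)*frac
    tr=Rc.T@(q-p)/400; ro=rv/1.5
    print("rot",np.round(ro,3).tolist(),"trav",np.round(tr,3).tolist(),"rows %.1f"%max(np.linalg.norm(tr)*400/41.7,np.linalg.norm(rv)/.125))
    return ro,tr
E
python3 - <<'E'
from nxt import *
resync(); nxt([247,-242,418],down(2.89,False),.5)
E
```

```text
rot [-0.116, -0.127, -0.98] trav [-0.422, 0.047, -0.085] rows 11.9
```

>>> {"fn": "send_rows", "kwargs": {"moves": [{"rotation": [-0.116,-0.127,-0.98],"travel": [-0.42,0.05,-0.2],"fingers": 0},{"rotation": [-0.116,-0.127,-0.98],"travel": [-0.42,0.05,-0.2],"fingers": 0},{"rotation": [-0.116,-0.127,-0.98],"travel": [-0.42,0.05,-0.2],"fingers": 0},{"rotation": [-0.116,-0.127,-0.98],"travel": [-0.42,0.05,-0.2],"fingers": 0},{"rotation": [-0.116,-0.127,-0.98],"travel": [-0.42,0.05,-0.2],"fingers": 0},{"rotation": [-0.116,-0.127,-0.98],"travel": [-0.42,0.05,-0.2],"fingers": 0},{"rotation": [-0.116,-0.127,-0.98],"travel": [-0.42,0.05,-0.2],"fingers": 0},{"rotation": [-0.116,-0.127,-0.98],"travel": [-0.42,0.05,-0.2],"fingers": 0},{"rotation": [-0.116,-0.127,-0.98],"travel": [-0.42,0.05,-0.2],"fingers": 0},{"rotation": [-0.116,-0.127,-0.98],"travel": [-0.42,0.05,-0.2],"fingers": 0}]}}

```text
time_s: 9.25
position: [417.0, -238.2, 399.8]
orientation: [-2.426, -1.621, 0.221]
wrist_force: [0.8, -0.4, -0.9]
gripper_width: -0.003
finger_force: 0.0
```

```bash
python3 - <<'E'
from nxt import *
s=resync(); print(np.round(s["q"],2),s["position"]); nxt([247,-242,418],down(2.89,False),.8)
E
```

```text
[-0.18  0.35  0.86  1.61 -0.18  1.55  0.32] [ 416.98346248 -238.24486148  399.83760912]
rot [-0.107, -0.118, -0.907] trav [-0.137, -0.31, 0.047] rows 11.1
```

>>> {"fn": "send_rows", "kwargs": {"moves": [{"rotation": [-0.107,-0.118,-0.907],"travel": [-0.15,-0.33,0],"fingers": 0},{"rotation": [-0.107,-0.118,-0.907],"travel": [-0.15,-0.33,0],"fingers": 0},{"rotation": [-0.107,-0.118,-0.907],"travel": [-0.15,-0.33,0],"fingers": 0},{"rotation": [-0.107,-0.118,-0.907],"travel": [-0.15,-0.33,0],"fingers": 0},{"rotation": [-0.107,-0.118,-0.907],"travel": [-0.15,-0.33,0],"fingers": 0},{"rotation": [-0.107,-0.118,-0.907],"travel": [-0.15,-0.33,0],"fingers": 0},{"rotation": [-0.107,-0.118,-0.907],"travel": [-0.15,-0.33,0],"fingers": 0},{"rotation": [-0.107,-0.118,-0.907],"travel": [-0.15,-0.33,0],"fingers": 0},{"rotation": [-0.107,-0.118,-0.907],"travel": [-0.15,-0.33,0],"fingers": 0},{"rotation": [-0.107,-0.118,-0.907],"travel": [-0.15,-0.33,0],"fingers": 0}]}}

```text
time_s: 10.08
position: [276.1, -243.6, 434.7]
orientation: [-1.086, -2.877, 0.073]
wrist_force: [-0.2, 0.1, -0.6]
gripper_width: 0.002
finger_force: 0.0
```

```bash
python3 - <<'E'
from nxt import *
s=resync(); print(np.round(s["q"],2),s["position"]); nxt([310,434,434],down(-.25,False),.5)
print("to W1"); nxt([247,-242,418],down(2.89,False))
E
```

```text
[-0.32 -0.15  0.87  1.89  0.17  1.41  1.35] [ 276.13720162 -243.55288897  434.65585936]
rot [-0.027, 0.025, 0.889] trav [0.528, 0.663, -0.02] rows 10.7
to W1
rot [-0.037, -0.04, -0.313] trav [0.055, -0.042, 0.047] rows 3.8
```

>>> {"fn": "send_rows", "kwargs": {"moves": [{"rotation": [-0.037,-0.04,-0.313],"travel": [0.055,-0.042,0.04],"fingers": 0},{"rotation": [-0.037,-0.04,-0.313],"travel": [0.055,-0.042,0.04],"fingers": 0},{"rotation": [-0.037,-0.04,-0.313],"travel": [0.055,-0.042,0.04],"fingers": 0},{"rotation": [-0.037,-0.04,-0.313],"travel": [0.055,-0.042,0.04],"fingers": 0}]}}

```text
time_s: 10.42
position: [246.8, -241.6, 420.6]
orientation: [0.396, 3.116, 0.001]
wrist_force: [-0.1, -0.2, -0.8]
gripper_width: -0.0
finger_force: 0.0
```

```bash
python3 - <<'E'
from nxt import *
s=resync(); print(np.round(s["q"],2),s["position"]); nxt([310,434,434],down(-.3,False),.5)
from sim import *
q=np.array(s["q"]);p,M=kin.fk(q,prm,sg)
for y in (-.5,-.3,-.2): print(y,np.round(go(q,np.array([310,434,434.]),plan.down(y,False),40),2))
E
```

```text
[-0.34 -0.27  0.87  1.98  0.21  1.35  1.79] [ 246.77565619 -241.64360472  420.5532244 ]
rot [-0.0, 0.0, -1.031] trav [0.135, 0.838, -0.016] rows 12.4
-0.5 [-1.1   0.27  0.16  1.5  -0.04  1.38  3.27]
-0.3 [-1.13  0.27  0.19  1.5  -0.05  1.38  3.48]
-0.2 [-0.52  0.3  -0.6   1.5   0.17  1.39 -2.91]
```

>>> {"fn": "send_rows", "kwargs": {"moves": [{"rotation": [0,0,1],"travel": [0.12,0.75,-0.02],"fingers": 0},{"rotation": [0,0,1],"travel": [0.12,0.75,-0.02],"fingers": 0},{"rotation": [0,0,1],"travel": [0.12,0.75,-0.02],"fingers": 0},{"rotation": [0,0,1],"travel": [0.12,0.75,-0.02],"fingers": 0},{"rotation": [0,0,1],"travel": [0.12,0.75,-0.02],"fingers": 0},{"rotation": [0,0,1],"travel": [0.12,0.75,-0.02],"fingers": 0},{"rotation": [0,0,1],"travel": [0.12,0.75,-0.02],"fingers": 0},{"rotation": [0,0,1],"travel": [0.12,0.75,-0.02],"fingers": 0},{"rotation": [0,0,1],"travel": [0.12,0.75,-0.02],"fingers": 0},{"rotation": [0,0,1],"travel": [0.12,0.75,-0.02],"fingers": 0}]}}

```text
time_s: 11.25
position: [278.5, 63.4, 428.8]
orientation: [2.009, 2.413, -0.002]
wrist_force: [0.3, -1.2, -0.3]
gripper_width: 0.002
finger_force: 0.0
```

```bash
python3 - <<'E'
from nxt import *
s=resync(); print(np.round(s["q"],2),s["position"]); nxt([310,434,434],down(-.25,False),.75)
from sim import *
q=np.array(s["q"])
q2=go(q,np.array([310,434,434.]),plan.down(-.25,False),40); print(np.round(q2,2))
p1,W1=pose(*way[0],0)[:2]
print("direct",np.round(go(q,p1+[0,0,60],W1,40),2),"via",np.round(go(q2,p1+[0,0,60],W1,40),2))
E
```

```text
[ 0.19 -0.27 -0.36  2.03 -0.09  1.36  0.04] [278.50971392  63.37745646 428.79382778]
rot [0.001, 0.001, 1.001] trav [0.673, 0.184, -0.011] rows 12.0
[-0.33  0.36 -0.89  1.5   0.28  1.41 -3.05]
direct [ 0.42  0.65 -0.03  1.3  -0.17  1.48 -1.25] via [ 0.74  0.72 -0.6   1.3   0.14  1.48 -1.49]
```

>>> {"fn": "send_rows", "kwargs": {"moves": [{"rotation": [0,0,0.7],"travel": [0.54,0.15,-0.01],"fingers": 0},{"rotation": [0,0,0.7],"travel": [0.54,0.15,-0.01],"fingers": 0},{"rotation": [0,0,0.7],"travel": [0.54,0.15,-0.01],"fingers": 0},{"rotation": [0,0,0.7],"travel": [0.54,0.15,-0.01],"fingers": 0},{"rotation": [0,0,0.7],"travel": [0.54,0.15,-0.01],"fingers": 0},{"rotation": [0,0,0.7],"travel": [0.54,0.15,-0.01],"fingers": 0},{"rotation": [0,0,0.7],"travel": [0.54,0.15,-0.01],"fingers": 0},{"rotation": [0,0,0.7],"travel": [0.54,0.15,-0.01],"fingers": 0}]}}

```text
time_s: 11.92
position: [299.0, 286.3, 432.7]
orientation: [2.756, 1.502, -0.003]
wrist_force: [0.5, 0.2, 0.5]
gripper_width: 0.004
finger_force: 0.0
```

```bash
python3 - <<'E'
from nxt import *
s=resync(); print(np.round(s["q"],2),s["position"])
from sim import *
q=np.array(s["q"])
p1,W1=pose(*way[0],0)[:2]; p1=p1+[0,0,60]
for m in (None,[520,0,360.]):
    qq=q if m is None else go(q,np.array(m),plan.down(-.2,False),40)
    qq=go(qq,p1,W1,40); print("direct",np.round(qq,2))
    for w in way: qq=go(qq,*pose(*w,1.5)[:2],10)
    print("  end",np.round(qq,2))
nxt(p1,W1,.5); nxt([500,30,370.],plan.down(-.2,False),1)
E
```

```text
[ 0.05  0.06 -0.89  1.77  0.05  1.34 -1.42] [298.98256751 286.2978016  432.73119438]
direct [ 0.59  0.67 -0.33  1.3  -0.01  1.47 -1.37]
  end [ 0.7   1.32 -0.35  0.74 -0.13  2.   -1.24]
direct [ 0.66  0.69 -0.45  1.3   0.05  1.47 -1.42]
  end [ 0.73  1.33 -0.44  0.74 -0.06  2.   -1.28]
rot [0.123, -0.013, 0.363] trav [-0.335, 0.617, 0.177] rows 6.9
rot [0.002, 0.001, 0.799] trav [-0.266, 0.769, 0.159] rows 9.6
```

>>> {"fn": "send_rows", "kwargs": {"moves": [{"rotation": [0.185,-0.02,0.545],"travel": [-0.5,0.925,0.2],"fingers": 0},{"rotation": [0.185,-0.02,0.545],"travel": [-0.5,0.925,0.2],"fingers": 0},{"rotation": [0.185,-0.02,0.545],"travel": [-0.5,0.925,0.2],"fingers": 0},{"rotation": [0.185,-0.02,0.545],"travel": [-0.5,0.925,0.2],"fingers": 0},{"rotation": [0.185,-0.02,0.545],"travel": [-0.5,0.925,0.2],"fingers": 0},{"rotation": [0.185,-0.02,0.545],"travel": [-0.5,0.925,0.2],"fingers": 0},{"rotation": [0.185,-0.02,0.545],"travel": [-0.5,0.925,0.2],"fingers": 0},{"rotation": [0.185,-0.02,0.545],"travel": [-0.5,0.925,0.2],"fingers": 0},{"rotation": [0.185,-0.02,0.545],"travel": [-0.5,0.925,0.2],"fingers": 0},{"rotation": [0.185,-0.02,0.545],"travel": [-0.5,0.925,0.2],"fingers": 0}]}}

```text
time_s: 12.75
position: [496.6, -77.8, 355.8]
orientation: [-2.905, -0.256, 0.229]
wrist_force: [-0.5, 0.8, 0.2]
gripper_width: 0.001
finger_force: 0.0
```

```bash
python3 - <<'E'
from nxt import *
s=resync(); print(np.round(s["q"],2),s["position"])
from tipR import pose,way
p1,W1=pose(*way[0],0)[:2]; nxt(p1+[0,0,45],W1,1)
E
```

```text
[ 0.52  0.37 -0.45  1.61 -0.03  1.39 -1.3 ] [496.6091583  -77.79764028 355.78983389]
rot [0.063, -0.005, 0.182] trav [0.14, 0.382, 0.093] rows 4.0
```

>>> {"fn": "send_rows", "kwargs": {"moves": [{"rotation": [0.063,-0.005,0.182],"travel": [0.14,0.382,0.05],"fingers": 0},{"rotation": [0.063,-0.005,0.182],"travel": [0.14,0.382,0.05],"fingers": 0},{"rotation": [0.063,-0.005,0.182],"travel": [0.14,0.382,0.093],"fingers": 0},{"rotation": [0.063,-0.005,0.182],"travel": [0.14,0.382,0.093],"fingers": 0},{"rotation": [0.063,-0.005,0.182],"travel": [0.14,0.382,0.093],"fingers": 0},{"rotation": [0.063,-0.005,0.182],"travel": [0.14,0.382,0.093],"fingers": 0}]}}

```text
time_s: 13.25
position: [566.8, -207.6, 274.2]
orientation: [-2.834, 0.156, 0.295]
wrist_force: [0.0, 0.9, 0.3]
gripper_width: 0.0
finger_force: 0.0
```

```bash
python3 - <<'E'
from nxt import *
s=resync(); print(np.round(s["q"],2),s["position"])
from tipR import pose,way
from scipy.interpolate import interp1d
f=interp1d([w[0] for w in way],np.array(way),axis=0)
p,Rc=load(); G=[]
for th in (0,5,10,15,20,25,30,34): 
    P,W=pose(*f(th),1.5)[:2]; G.append((P+W@[0,0,173],W)); 
rows([(G[0][0]+[0,0,8],G[0][1])]+G,save=False)
E
```

```text
[ 0.59  0.66 -0.33  1.37 -0.03  1.41 -1.37] [ 566.78516546 -207.56818139  274.20005703]
[-0.0019, 0.0031, -0.0039] [0.0227, 0.0206, 0.0822] rows from start 0.8
[-0.0019, 0.0031, -0.0039] [0.027, 0.0261, 0.1009] rows from start 1.0
[0.0112, -0.0071, -0.0035] [0.0197, 0.036, 0.1072] rows from start 1.1
[0.0243, -0.0173, -0.0032] [0.0129, 0.0464, 0.1151] rows from start 1.2
[0.0505, -0.0377, -0.0024] [0.0128, 0.0655, 0.1248] rows from start 1.4
[0.0767, -0.0581, -0.0017] [0.0134, 0.085, 0.1372] rows from start 1.6
[0.1029, -0.0786, -0.0009] [0.0158, 0.1082, 0.1504] rows from start 1.8
[0.1292, -0.099, -0.0001] [0.0193, 0.1316, 0.166] rows from start 2.0
[0.1554, -0.1194, 0.0006] [0.0253, 0.1569, 0.1801] rows from start 2.4
```

>>> {"fn": "send_rows", "kwargs": {"moves": [{"rotation": [0,0,0],"travel": [0.0227,0.0206,0.082],"fingers": 0},{"rotation": [-0.002,0.003,-0.004],"travel": [0.027,0.026,0.101],"fingers": 0},{"rotation": [0.011,-0.007,-0.0035],"travel": [0.0197,0.036,0.1072],"fingers": 0},{"rotation": [0.0243,-0.0173,-0.003],"travel": [0.013,0.0464,0.115],"fingers": 0},{"rotation": [0.0505,-0.0377,-0.0024],"travel": [0.0128,0.0655,0.125],"fingers": 0},{"rotation": [0.0767,-0.058,-0.0017],"travel": [0.0134,0.085,0.137],"fingers": 0},{"rotation": [0.103,-0.0786,-0.001],"travel": [0.0158,0.108,0.1505],"fingers": 0},{"rotation": [0.129,-0.099,0],"travel": [0.0193,0.1316,0.166],"fingers": 0},{"rotation": [0.155,-0.119,0],"travel": [0.0253,0.157,0.18],"fingers": 0},{"rotation": [0.155,-0.119,0],"travel": [0.0253,0.157,0.18],"fingers": 0}]}}

```text
time_s: 14.08
position: [554.9, -247.9, 190.4]
orientation: [-2.566, 0.144, 0.49]
wrist_force: [-1.2, -1.3, -1.1]
gripper_width: -0.003
finger_force: 0.0
```

```bash
python3 - <<'E'
from nxt import *; from h import *
s=resync(); print(np.round(s["q"],2),s["position"],s["wrist_force"])
from tipR import pose,way
from scipy.interpolate import interp1d
f=interp1d([w[0] for w in way],np.array(way),axis=0); G=[]
try:
    im,*r=lid_angle((626.7,-122.8),np.radians(-5.5)); print(r)
except Exception as e: print(e)
for th in (34,37,40,43,46,49,52,55,58): 
    P,W=pose(*f(th),1.5)[:2]; G.append((P+W@[0,0,173],W)); 
rows(G,save=False)
E
```

```text
[ 0.68  0.87 -0.34  1.28 -0.11  1.55 -1.27] [ 554.89543007 -247.86792681  190.4307506 ] [-1.1692937  -1.29436706 -1.06675774]
[np.int64(156), np.float64(0.16686308286360912), array([-0.00291187, -0.01728743,  0.99984632]), array([[-128.,  -53.,   62.],
       [  56.,   54.,   67.]])]
[0.0012, -0.0025, 0.0005] [0.0025, 0.0018, 0.0071] rows from start 0.1
[0.0209, -0.0178, 0.0011] [0.0092, 0.0228, 0.0132] rows from start 0.3
[0.0425, -0.0345, 0.0018] [0.0168, 0.0483, 0.0191] rows from start 0.7
[0.065, -0.0519, 0.0025] [0.0315, 0.0779, 0.0278] rows from start 1.0
[0.0905, -0.0717, 0.0032] [0.0422, 0.1058, 0.0355] rows from start 1.4
[0.1221, -0.0961, 0.0042] [0.057, 0.134, 0.0462] rows from start 1.9
[0.1536, -0.1205, 0.0052] [0.0722, 0.1599, 0.0608] rows from start 2.3
[0.1851, -0.1448, 0.0062] [0.0879, 0.1844, 0.0779] rows from start 2.8
[0.1851, -0.1448, 0.0062] [0.088, 0.1892, 0.0867] rows from start 2.8
```

```bash
python3 - <<'E'
from h import *
s=ctrl.observe(); im,d=ctrl.get_image("side"); a=cv2.resize(im[150:330,220:460,::-1],None,fx=1.66,fy=1.66)
w,dw=ctrl.get_image("wrist"); b=cv2.resize(w[...,::-1],(400,250))
t,dt=ctrl.get_image("top"); c=t[120:320,220:500,::-1]; c=cv2.resize(c,(398,285))
o=np.zeros((560,800,3),np.uint8); o[:a.shape[0],:a.shape[1]]=a; o[300:550,:400]=b; o[:285,402:800]=c; cv2.imwrite("pics/m1.png",o)
P=cloud("top",dt); m=(abs(P[...,0]-610)<120)&(abs(P[...,1]+120)<95)&(abs(P[...,2]-64)<5); print(m.sum(),cv2.minAreaRect(P[m][:,:2].astype(np.float32)))
E
```

```text
2636 ((592.2520751953125, -119.31375885009766), (134.32020568847656, 189.358642578125), 84.44122314453125)
```

View pics/m1.png

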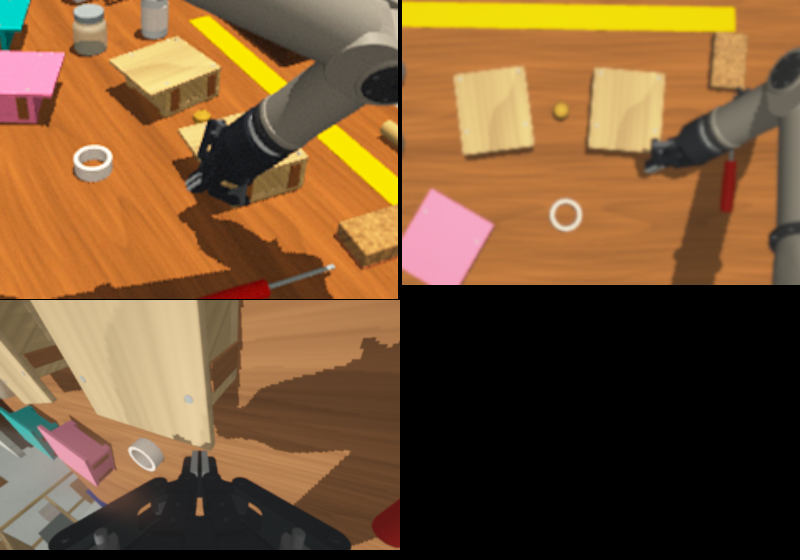

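The fingertip slid off the front of the R ledge without tipping the crate, which still stands flat and unmoved. The real tip is slimmer than I modelled, so I'll retry with the contact 6 mm further in.

```bash
sed -i 's/ys=\[(-14,14)\]/ys=[(-7,7)]/' opt.py; sed -i 's/^way=.*/way=[(0,.35,-80,-40),(10,.4,-80,-40),(20,.5,-80,-40),(30,.6,-80,-44),(38,.7,-80,-50),(45,.8,-80,-59),(50,.9,-80,-62),(55,1,-80,-62),(58,1,-80,-62)]/' tipR.py; python3 tipR.py; python3 - <<'E'
from nxt import *
s=resync(); p,Rc=load(); print("tip",p+Rc@[0,0,173])
from tipR import pose,way
p1,W1=pose(*way[0],0)[:2]; T=p1+W1@[0,0,173]
rows([(p+Rc@[0,0,173]+[-5,0,45],Rc),(T+[0,0,30],W1)],save=False)
E
```

```text
slerp angle 57.12324312887288
tip [ 502.56978583 -155.43885615   54.7272196 ]
[0.0, 0.0, 0.0] [-0.0526, -0.051, -0.0862] rows from start 1.1
[-0.156, 0.1171, -0.0001] [-0.0199, -0.1715, -0.0998] rows from start 2.3Traceback (most recent call last):
  File "tipR.py", line 21, in <module>
    p,W,zc,bc,ob,bz=pose(*w,1.5)
                    ~~~~^^^^^^^^
  File "tipR.py", line 12, in pose
    zc=brentq(f,60,100); p0=T@(np.array([x,y,zc])-piv)+piv-Rl@tip
    r = _zeros._brentq(f, a, b, xtol, rtol, maxiter, args, full_output, disp)
ValueError: f(a) and f(b) must have different signs
```

>>> {"fn": "send_rows", "kwargs": {"moves": [{"rotation": [0,0,0],"travel": [-0.0526,-0.051,-0.086],"fingers": 0},{"rotation": [0,0,0],"travel": [-0.0526,-0.051,-0.086],"fingers": 0},{"rotation": [-0.08,0.06,0],"travel": [-0.035,-0.11,-0.095],"fingers": 0},{"rotation": [-0.156,0.117,0],"travel": [-0.02,-0.1715,-0.1],"fingers": 0},{"rotation": [-0.156,0.117,0],"travel": [-0.02,-0.1715,-0.1],"fingers": 0},{"rotation": [-0.156,0.117,0],"travel": [-0.02,-0.1715,-0.1],"fingers": 0}]}}

```text
time_s: 14.78
position: [575.9, -200.8, 263.7]
orientation: [-2.84, 0.137, 0.281]
wrist_force: [-0.4, 0.8, 0.3]
gripper_width: 0.004
finger_force: 0.0
```

```bash
sed -i 's/brentq(f,60,100)/brentq(f,45,100)/; s/-62),(58/-60),(58/; s/1,-80,-62)\]/1,-80,-58)]/; s/.9,-80,-62/.9,-80,-60/; s/.8,-80,-59/.8,-80,-57/' tipR.py; grep ^way tipR.py; python3 tipR.py; python3 - <<'E'
from nxt import *; from h import *
s=resync(); p,Rc=load(); print("tip",p+Rc@[0,0,173],s["q"])
from tipR import pose,way
P,W=pose(*way[0],0)[:2]; print("goal",P+W@[0,0,173])
im,d=ctrl.get_image("wrist"); cv2.imwrite("pics/w3.png",im[...,::-1])
Pc=cloud("wrist",d,s); m=(abs(Pc[...,0]-580)<110)&(abs(Pc[...,1]+120)<90)&(abs(Pc[...,2]-64)<6)
print("lid",m.sum(),np.median(Pc[m][:,2]),cv2.minAreaRect(Pc[m][:,:2].astype(np.float32)))
# finger tips seen in wrist depth
m=(d>0)&(d<200); q=(Pc[m]-s["position"])@Rc; k=q[:,2]>155; print("tips in tool frame",k.sum(),np.percentile(q[k],[2,50,98],axis=0).round(1) if k.sum() else "")
E
```

```text
way=[(0,.35,-80,-40),(10,.4,-80,-40),(20,.5,-80,-40),(30,.6,-80,-44),(38,.7,-80,-50),(45,.8,-80,-57),(50,.9,-80,-60),(55,1,-80,-60),(58,1,-80,-58)]
slerp angle 57.12324312887288
tip [ 545.04982021 -150.99152441  100.94930338] [ 0.57560849  0.67409309 -0.33443906  1.36641602 -0.02261856  1.38946326
 -1.37708268]
goal [ 543.23447403 -154.94818773   68.19999325]
lid 47574 63.44331278269263 ((607.7936401367188, -118.44666290283203), (134.42514038085938, 142.17027282714844), 84.49723815917969)
tips in tool frame 87520 [[  1.5 -88.7 179.8]
 [ 92.7  31.  210.7]
 [137.9 198.5 240.1]]Traceback (most recent call last):
  File "tipR.py", line 21, in <module>
    p,W,zc,bc,ob,bz=pose(*w,1.5)
                    ~~~~^^^^^^^^
  File "tipR.py", line 12, in pose
    zc=brentq(f,45,100); p0=T@(np.array([x,y,zc])-piv)+piv-Rl@tip
    r = _zeros._brentq(f, a, b, xtol, rtol, maxiter, args, full_output, disp)
ValueError: f(a) and f(b) must have different signs
```

```bash
sed -i 's/zc=brentq(f,45,100)/g=np.arange(95,54,-.5); zc=next(v for v in g if f(v)<=0)/' tipR.py; python3 tipR.py && python3 - <<'E'
from nxt import *
s=resync()
from tipR import pose,way
from scipy.interpolate import interp1d
f=interp1d([w[0] for w in way],np.array(way),axis=0); G=[]
for th in (0,4,8,12,16,20,24,28,32):
    P,W=pose(*f(th),2.5)[:2]; G.append((P+W@[0,0,173],W)); print(th,np.round(G[-1][0]))
rows(G,save=False)
E
```

```text
slerp angle 57.12324312887288
(58, 1, -80, -58) zc 75 body 3 obs 28 bz 14 ik 0.05 [ 0.72  1.32 -0.42  0.75 -0.08  1.99 -1.28] tip [ 488. -168.   23.]
(55, 1, -80, -60) zc 74 body 5 obs 29 bz 17 ik 0.00 [ 0.72  1.32 -0.44  0.73 -0.07  2.01 -1.29] tip [ 489. -170.   26.]
(50, 0.9, -80, -60) zc 74 body 1 obs 44 bz 33 ik 0.00 [ 0.74  1.22 -0.46  0.86 -0.02  1.89 -1.3 ] tip [ 492. -170.   33.]
(45, 0.8, -80, -57) zc 74 body 0 obs 60 bz 48 ik 0.00 [ 0.74  1.12 -0.46  0.99 -0.01  1.78 -1.3 ] tip [ 495. -167.   39.]
(38, 0.7, -80, -50) zc 74 body 10 obs 79 bz 64 ik 0.00 [ 0.73  1.02 -0.45  1.1  -0.    1.67 -1.32] tip [ 501. -161.   46.]
(30, 0.6, -80, -44) zc 73 body 19 obs 93 bz 80 ik 0.00 [ 0.72  0.93 -0.45  1.2   0.01  1.57 -1.34] tip [ 509. -156.   53.]
(20, 0.5, -80, -40) zc 71 body 35 obs 107 bz 96 ik 0.00 [ 0.69  0.85 -0.44  1.27  0.03  1.48 -1.37] tip [ 520. -153.   60.]
(10, 0.4, -80, -40) zc 68 body 48 obs 117 bz 108 ik 0.00 [ 0.66  0.78 -0.43  1.34  0.05  1.39 -1.39] tip [ 532. -154.   64.]
(0, 0.35, -80, -40) zc 66 body 58 obs 122 bz 115 ik 0.00 [ 0.64  0.75 -0.42  1.35  0.06  1.
[... 170 characters left out ...]
4 [ 516. -154.   57.]
28 [ 512. -155.   54.]
32 [ 507. -157.   51.]
[0.0009, 0.0001, 0.0023] [0.0175, 0.0271, 0.0786] rows from start 0.8
[0.0114, -0.008, 0.0026] [0.0118, 0.0347, 0.0824] rows from start 0.9
[0.0219, -0.0161, 0.0029] [0.0063, 0.0425, 0.0872] rows from start 0.9
[0.0377, -0.0283, 0.0034] [0.0035, 0.054, 0.0931] rows from start 1.0
[0.0588, -0.0445, 0.004] [0.0036, 0.069, 0.1007] rows from start 1.2
[0.0798, -0.0608, 0.0046] [0.0045, 0.0846, 0.1108] rows from start 1.3
[0.1008, -0.077, 0.0052] [0.0051, 0.1038, 0.1201] rows from start 1.5
[0.1219, -0.0932, 0.0058] [0.0068, 0.1234, 0.1318] rows from start 1.8
[0.1456, -0.1115, 0.0065] [0.0094, 0.1462, 0.1439] rows from start 2.2
```

>>> {"fn": "send_rows", "kwargs": {"moves": [{"rotation": [0,0,0.002],"travel": [0.0175,0.027,0.06],"fingers": 0},{"rotation": [0,0,0.002],"travel": [0.0175,0.027,0.08],"fingers": 0},{"rotation": [0.0114,-0.008,0.0026],"travel": [0.012,0.035,0.084],"fingers": 0},{"rotation": [0.022,-0.016,0.003],"travel": [0.0065,0.0425,0.089],"fingers": 0},{"rotation": [0.038,-0.028,0.0034],"travel": [0.004,0.054,0.095],"fingers": 0}]}}

```text
time_s: 15.25
position: [565.2, -218.3, 219.4]
orientation: [-2.774, 0.158, 0.343]
wrist_force: [-1.1, -3.4, 8.0]
gripper_width: 0.002
finger_force: 3.9
```

```bash
cat > ang.py <<'E'
from nxt import *; from h import *
def wrist_plane(s,o=(626.7,-122.8),yaw=np.radians(-5.5)):
    im,d=ctrl.get_image("wrist"); P=cloud("wrist",d,s); c,sn=np.cos(yaw),np.sin(yaw)
    X=(P[...,0]-o[0])*c+(P[...,1]-o[1])*sn; Y=-(P[...,0]-o[0])*sn+(P[...,1]-o[1])*c
    m=(X>-90)&(X<80)&(abs(Y)<60)&(P[...,2]>35)&(P[...,2]<190)
    q=np.c_[X[m],Y[m],P[...,2][m]]; out=[]
    if len(q)>50:
        rng=np.random.default_rng(0); best=(0,)
        for _ in range(400):
            a=q[rng.choice(len(q),3,False)]; n=np.cross(a[1]-a[0],a[2]-a[0]); l=np.linalg.norm(n)
            if l<1: continue
            n/=l; n*=np.sign(n[2]) or 1; k=(abs((q[::5]-a[0])@n)<2).sum()
            if k>best[0]: best=(k,n)
        out=[len(q),best[0]*5,"theta",round(float(np.degrees(np.arctan2(-best[1][0],best[1][2]))),1),"roll",round(float(best[1][1]),2)]
    return im,out
E
python3 - <<'E'
from ang import *
s=resync(); print(s["time_s"],s["wrist_force"],s["position"]); print(wrist_plane(s)[1])
from tipR import pose,way
from scipy.interpolate import interp1d
f=interp1d([w[0] for w in way],np.array(way),axis=0); G=[]
for th in (12,16,20,24,28,32,36):
    P,W=pose(*f(th),2.5)[:2]; G.append((P+W@[0,0,173],W))
rows(G,save=False)
E
```

```text
15.25 [-1.06238796 -3.36756544  7.98425285] [ 565.19318666 -218.28051227  219.39040874]
[72708, np.int64(55595), 'theta', 16.9, 'roll', -0.0]
[-0.0007, 0.0011, -0.0055] [0.0019, -0.0135, 0.0] rows from start 0.1
[0.0203, -0.0152, -0.0049] [0.0024, 0.002, 0.0067] rows from start 0.3
[0.0412, -0.0316, -0.0043] [0.0041, 0.0181, 0.0158] rows from start 0.6
[0.0622, -0.0479, -0.0036] [0.0053, 0.0378, 0.024] rows from start 0.9
[0.0831, -0.0643, -0.003] [0.0078, 0.058, 0.0344] rows from start 1.3
[0.1067, -0.0827, -0.0023] [0.0111, 0.0814, 0.0451] rows from start 1.6
[0.1329, -0.1031, -0.0015] [0.0172, 0.1085, 0.0581] rows from start 2.0
```

>>> {"fn": "send_rows", "kwargs": {"moves": [{"rotation": [0.02,-0.015,-0.004],"travel": [0.0025,0.005,0.009],"fingers": 0},{"rotation": [0.041,-0.032,-0.004],"travel": [0.004,0.018,0.017],"fingers": 0},{"rotation": [0.062,-0.048,-0.0035],"travel": [0.0055,0.038,0.025],"fingers": 0},{"rotation": [0.083,-0.064,-0.003],"travel": [0.008,0.058,0.035],"fingers": 0},{"rotation": [0.107,-0.083,-0.002],"travel": [0.011,0.0815,0.046],"fingers": 0},{"rotation": [0.133,-0.103,-0.0015],"travel": [0.0172,0.1085,0.0585],"fingers": 0}]}}

```text
time_s: 15.8
position: [560.3, -249.0, 180.3]
orientation: [-2.532, 0.14, 0.513]
wrist_force: [0.1, 2.0, 2.1]
gripper_width: 0.003
finger_force: 1.3
```

```bash
python3 - <<'E'
from ang import *
s=resync(); print(s["time_s"],s["wrist_force"],s["position"]); print(wrist_plane(s)[1])
from tipR import pose,way
from scipy.interpolate import interp1d
f=interp1d([w[0] for w in way],np.array(way),axis=0); G=[]
for th in (36,39,42,45,48,51,54,57):
    P,W=pose(*f(th),2.5)[:2]; G.append((P+W@[0,0,173],W))
rows(G,save=False)
E
```

```text
15.8 [0.09647719 1.99673761 2.09438837] [ 560.30267417 -248.97358836  180.30961713]
[10182, np.int64(6985), 'theta', 68.8, 'roll', 0.05]
[-0.0039, 0.0028, 0.0016] [-0.0023, 0.0021, -0.0076] rows from start 0.1
[0.0167, -0.0132, 0.0022] [0.005, 0.0255, -0.0021] rows from start 0.3
[0.0393, -0.0306, 0.0028] [0.0125, 0.051, 0.0032] rows from start 0.6
[0.0618, -0.048, 0.0035] [0.0215, 0.0769, 0.0099] rows from start 0.9
[0.0934, -0.0723, 0.0045] [0.0357, 0.106, 0.02] rows from start 1.4
[0.1249, -0.0967, 0.0054] [0.0503, 0.1337, 0.0325] rows from start 1.9
[0.1565, -0.1211, 0.0064] [0.0655, 0.1586, 0.0479] rows from start 2.4
[0.167, -0.1292, 0.0067] [0.0714, 0.1673, 0.0607] rows from start 2.5
```

>>> {"fn": "send_rows", "kwargs": {"moves": [{"rotation": [0.017,-0.013,0.002],"travel": [0.005,0.0255,0.002],"fingers": 0},{"rotation": [0.039,-0.03,0.003],"travel": [0.0125,0.051,0.006],"fingers": 0},{"rotation": [0.062,-0.048,0.0035],"travel": [0.0215,0.077,0.011],"fingers": 0},{"rotation": [0.093,-0.072,0.0045],"travel": [0.0357,0.106,0.02],"fingers": 0},{"rotation": [0.125,-0.097,0.0055],"travel": [0.0503,0.134,0.0325],"fingers": 0},{"rotation": [0.1565,-0.121,0.0065],"travel": [0.0655,0.1585,0.048],"fingers": 0}]}}

```text
time_s: 16.35
position: [565.5, -293.3, 123.3]
orientation: [-2.249, 0.138, 0.685]
wrist_force: [-0.0, -0.2, 1.1]
gripper_width: 0.001
finger_force: 0.4
```

```bash
python3 - <<'E'
from ang import *
s=resync(); print(s["time_s"],s["wrist_force"],s["position"],np.round(s["q"],2)); im,r=wrist_plane(s); print(r)
sd,*r=lid_angle((626.7,-122.8),np.radians(-5.5)); print(r)
o=np.zeros((600,640,3),np.uint8); o[:400]=im[...,::-1]; a=sd[150:330,220:460,::-1]; o[400:580,:240]=a; cv2.imwrite("pics/m2.png",o)
from tipR import pose,way
P,W=pose(*way[-1],2.5)[:2]; nxt(P,W)
E
```

```text
16.35 [-0.03567692 -0.16410666  1.11661818] [ 565.47930247 -293.34719444  123.32094477] [ 0.72  1.15 -0.35  1.02 -0.17  1.86 -1.24]
[8038, np.int64(4265), 'theta', 55.4, 'roll', -0.03]
[np.int64(1376), np.float64(59.74213620258195), array([-0.86317082, -0.03712756,  0.50354512]), array([[-126.,  -52.,   11.],
       [ -63.,   52.,  116.]])]
rot [0.012, -0.009, -0.001] trav [0.007, 0.009, 0.014] rows 0.2
```

View pics/m2.png

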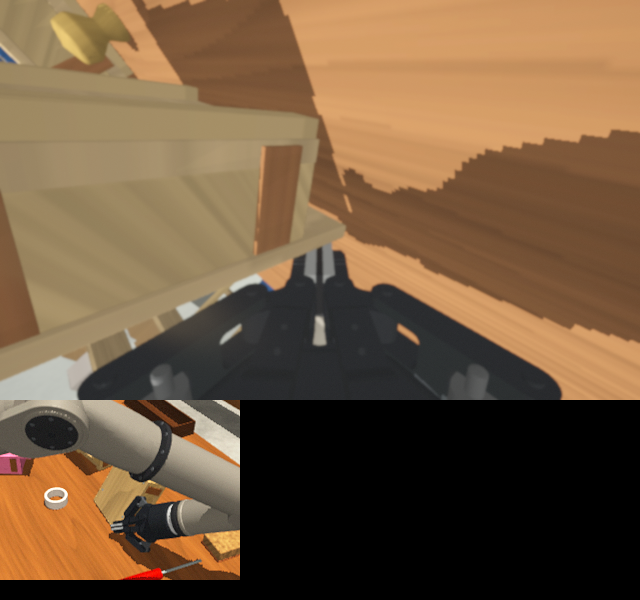

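```bash
cat > look.py <<'E'
from ang import *; from tipR import *
import sim
s=resync(); p,Rc=load(); th=np.radians(58); T=tilt(th); tw=p+Rc@tip
toC=lambda w:((w-o)@C-piv)@T+piv
Hc=np.array(ctrl.camera_model("wrist")["hand_eye"])[:3,3]
n=C@T@np.array([0,0,-1.]); q=np.array(s["q"])
print("tip crate",toC(tw).round(),"cam crate",toC(p+Rc@Hc).round(),"cam",(p+Rc@Hc).round(),"arm zmin",(arm@Rc.T+p)[:,2].min().round())
for extra in (np.zeros(3),[0,0,1.]):
  for a in (5,10,15):
    c=p+Rc@Hc-tw; d=n+np.array(extra)*.4; ax=np.cross(c,d); ax/=np.linalg.norm(ax); M=R.from_rotvec(ax*np.radians(a)).as_matrix()@Rc; p2=tw-M@tip
    qq=sim.go(q,p2,M,6); cc=toC(p2+M@Hc)
    print(extra,a,"cam crate",cc.round(),"camz",(p2+M@Hc)[2].round(),"zmin",(arm@M.T+p2)[:,2].min().round(),"body",dist(toC(arm@M.T+p2)).min().round(1),"q",qq.round(2)); nxt(p2,M)
E
python3 look.py; python3 - <<'E'
import cv2; im=cv2.imread("pics/m2.png")[:160,:360]; cv2.imwrite("pics/m2c.png",cv2.resize(im,None,fx=2.2,fy=2.2,interpolation=cv2.INTER_CUBIC))
E
```

```text
tip crate [-80. -62.  73.] cam crate [  26. -141.  -23.] cam [ 619. -263.   60.] arm zmin 15.0
[0. 0. 0.] 5 cam crate [  19. -135.  -35.] camz 48.0 zmin 9.0 body 3.6 q [ 0.65  1.4  -0.32  0.58 -0.13  2.13 -1.26]
rot [0.009, -0.057, 0.005] trav [0.037, 0.006, 0.002] rows 0.7
[0. 0. 0.] 10 cam crate [  11. -130.  -45.] camz 36.0 zmin 2.0 body 1.0 q [ 0.59  1.54 -0.32  0.33 -0.13  2.31 -1.29]
rot [0.018, -0.115, 0.01] trav [0.074, 0.012, 0.007] rows 1.4
[0. 0. 0.] 15 cam crate [   2. -123.  -54.] camz 24.0 zmin -10.0 body -1.8 q [ 0.75  1.06 -0.23  1.48 -0.04  1.75 -1.14]
rot [0.027, -0.172, 0.015] trav [0.11, 0.018, 0.015] rows 2.1
[0, 0, 1.0] 5 cam crate [  23. -131.  -34.] camz 52.0 zmin 11.0 body 0.9 q [ 0.64  1.38 -0.32  0.6  -0.11  2.11 -1.25]
rot [-0.011, -0.057, -0.006] trav [0.037, -0.008, 0.002] rows 0.7
[0, 0, 1.0] 10 cam crate [  19. -121.  -43.] camz 44.0 zmin 7.0 body -4.3 q [ 0.58  1.48 -0.32  0.4  -0.08  2.26 -1.24]
rot [-0.023, -0.113, -0.013] trav [0.073, -0.016, 0.006] rows 1.4
[0, 0, 1.0] 15 cam crate [  14. -111.  -52.] camz 35.0 zmin 1.0 body -9.7 q [ 0.49  1.68 -0.32  0.01 -0.06  2.52 -1.24]
rot [-0.034, -0.17, -0.019] trav [0.109, -0.024, 0.015] rows 2.1
```

View pics/m2c.png

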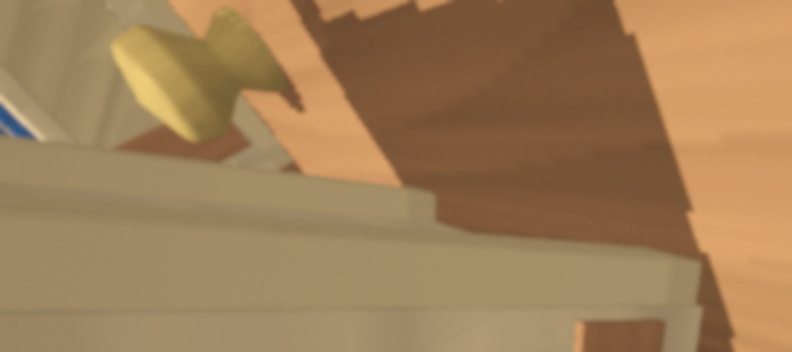

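```bash
cat > look2.py <<'E'
from ang import *; from tipR import *
import sim
s=resync(); p,Rc=load(); tw=p+Rc@tip
cm=ctrl.camera_model("wrist"); He=np.array(cm["hand_eye"])[:3]; K=np.array(cm["mtx"])
for th in (55,58):
  T=tilt(np.radians(th)); toC=lambda w:((w-o)@C-piv)@T+piv
  sw=((st-piv)@T.T+piv)@C.T+o
  for roll,dy,pit in [(0,0,0),(-20,0,0),(20,0,0),(-40,0,0),(40,0,0),(-30,0,3),(30,0,3)]:
    M=Rc@R.from_euler('z',roll,degrees=True).as_matrix(); 
    if pit:
        c=p+Rc@He[:,3]-tw; n=C@T@np.array([0,0,-1.]); ax=np.cross(c,n); ax/=np.linalg.norm(ax); M=R.from_rotvec(ax*np.radians(pit)).as_matrix()@M
    p2=tw-M@tip; cam=p2+M@He[:,3]; q=(sw-cam)@(M@He[:,:3]); u=319+278*q[:,0]/-q[:,2]; v=201-278*q[:,1]/-q[:,2]; ok=(q[:,2]<-20)&(u>0)&(u<640)&(v>0)&(v<400)
    print(th,roll,pit,"cam",toC(cam).round(),"z",cam[2].round(),"ok",ok.mean().round(2),"mean px",u.mean().round(),v.mean().round(),"body",dist(toC(arm@M.T+p2)).min().round(1),"zmin",(arm@M.T+p2)[:,2].min().round())
E
python3 look2.py
```

```text
55 0 0 cam [  27. -141.  -19.] z 60.0 ok 0.88 mean px 86.0 115.0 body 5.9 zmin 15.0
55 -20 0 cam [  45. -122.   -9.] z 80.0 ok 0.88 mean px 156.0 38.0 body 1.5 zmin 18.0
55 20 0 cam [   9. -162.  -19.] z 45.0 ok 0.88 mean px 58.0 202.0 body 10.2 zmin 13.0
55 -40 0 cam [  60. -107.    8.] z 103.0 ok 0.46 mean px 264.0 -7.0 body 9.7 zmin 26.0
55 40 0 cam [  -8. -182.  -10.] z 37.0 ok 0.88 mean px 67.0 283.0 body 7.0 zmin 10.0
55 -30 3 cam [  50. -112.   -9.] z 85.0 ok 0.58 mean px 198.0 12.0 body -1.0 zmin 18.0
55 30 3 cam [  -4. -169.  -22.] z 33.0 ok 0.88 mean px 55.0 252.0 body 7.3 zmin 3.0
58 0 0 cam [  26. -141.  -23.] z 60.0 ok 0.88 mean px 89.0 124.0 body 5.9 zmin 15.0
58 -20 0 cam [  44. -122.  -15.] z 80.0 ok 0.92 mean px 156.0 48.0 body 1.5 zmin 18.0
58 20 0 cam [   8. -162.  -23.] z 45.0 ok 0.88 mean px 64.0 208.0 body 10.2 zmin 13.0
58 -40 0 cam [  60. -107.    2.] z 103.0 ok 0.58 mean px 258.0 2.0 body 6.4 zmin 26.0
58 40 0 cam [  -9. -182.  -12.] z 37.0 ok 0.92 mean px 74.0 287.0 body 7.0 zmin 10.0
58 -30 3 cam [  49. -111.  -14.] z 85.0 ok 0.67 mean px 196.0 22.0 body -0.6 zmin 18.0
58 30 3 cam [  -5. -169.  -25.] z 33.0 ok 0.88 mean px 62.0 256.0 body 7.1 zmin 4.0
```

>>> {"fn": "send_rows", "kwargs": {"moves": [{"rotation": [0.003,-0.02,0.002],"travel": [0.013,0.002,0.002],"fingers": 0},{"rotation": [0.006,-0.04,0.0035],"travel": [0.026,0.004,0.003],"fingers": 0},{"rotation": [0.006,-0.04,0.0035],"travel": [0.026,0.004,0.003],"fingers": 0},{"rotation": [0.006,-0.04,0.0035],"travel": [0.026,0.004,0.003],"fingers": 0}]}}

```text
time_s: 16.78
position: [574.0, -291.0, 117.4]
orientation: [-2.222, 0.115, 0.75]
wrist_force: [-2.3, -0.7, 1.8]
gripper_width: -0.002
finger_force: 1.0
```

```bash
python3 - <<'E'
from ang import *
s=resync(); print(s["time_s"],s["wrist_force"],s["position"],np.round(s["q"],2)); im,d=ctrl.get_image("wrist")
c=cv2.resize(im[20:200,0:360,::-1],None,fx=2.2,fy=2.2,interpolation=cv2.INTER_CUBIC); cv2.imwrite("pics/m3.png",c)
E
```

```text
16.7833 [-2.2699522  -0.67757693  1.75724496] [ 573.96661956 -290.96757348  117.38780518] [ 0.69  1.19 -0.35  0.95 -0.17  1.93 -1.26]
```

View pics/m3.png

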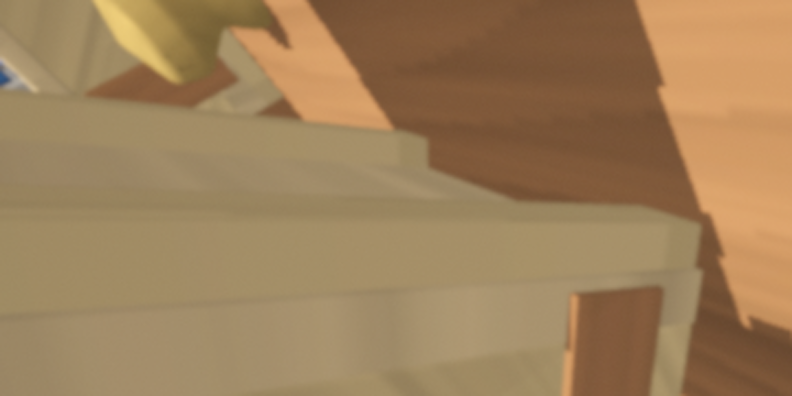

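```bash
python3 - <<'E'
from ang import *; from tipR import *
s=ctrl.observe(); im,d=ctrl.get_image("wrist"); P=cloud("wrist",d,s)
T=tilt(np.radians(58)); 
for cx in (20,150,300,420):
    for cy in (110,150,165,180,190,205,230):
        u,v=int(cx/2.2),int(cy/2.2+20); w=P[v,u]; print((u,v),(((w-o)@C-piv)@T+piv).round(),im[v,u])
E
```

```text
(9, 70) [20. 52. -4.] [158 137  98]
(9, 88) [22. 33.  0.] [152 132  99]
(9, 95) [23. 18.  0.] [153 133 100]
(9, 101) [24.  5. -1.] [150 131  96]
(9, 106) [ 25. -47. -10.] [150 131  93]
(9, 113) [ 26. -54. -11.] [154 134  96]
(9, 124) [ 26. -58. -10.] [160 139 100]
(68, 70) [-0. 52. -5.] [159 138  99]
(68, 88) [ 3. 45.  2.] [160 139 104]
(68, 95) [ 6. 24.  1.] [158 137 103]
(68, 101) [ 8. 11.  1.] [155 135 101]
(68, 106) [ 16. -46. -10.] [152 132  95]
(68, 113) [ 17. -54. -10.] [152 132  94]
(68, 124) [ 18. -59.  -9.] [161 140 100]
(136, 70) [-67. 179.   9.] [205 150  98]
(136, 88) [-27.  50.   2.] [165 143 102]
(136, 95) [-23.  36.   4.] [159 138 104]
(136, 101) [-17.  17.   2.] [162 142 107]
(136, 106) [-12.   3.   2.] [159 138 103]
(136, 113) [  4. -53. -10.] [152 132  94]
(136, 124) [  6. -58.  -8.] [163 142 102]
(190, 70) [-55.  44.  -9.] [128  89  57]
(190, 88) [-57.  49.   2.] [155 134  96]
(190, 95) [-56.  49.   6.] [156 136  99]
(190, 101) [-45.  25.   5.] [155 135 100]
(190, 106) [-38.   9.   4.] [166 145 110]
(190, 113) [-11. -50.  -8.] [153 134  96]
(190, 124) [ -6. -60.  -8.] [165 143 103]
```

The wrist view shows R's underside. The depth points at stamp radii of 12–14 mm (dot) and 40–43 mm (ring) are all bare ply, so R is plain and the **left crate is the stamped one**. I'll lower R now.

```bash
cat > back.py <<'E'
from ang import *
from tipR import pose,way
from scipy.interpolate import interp1d
import sys
f=interp1d([w[0] for w in way],np.array(way),axis=0); G=[]
s=resync()
for th in map(float,sys.argv[1:]):
    P,W=pose(*f(th),1)[:2]; G.append((P+W@[0,0,173],W))
rows(G,save=False)
E
python3 back.py 56 52 48 44 40 36 32 28 24 20
```

```text
[0.0084, 0.0287, -0.0033] [-0.0218, 0.0083, 0.0063] rows from start 0.4
[-0.0231, 0.0532, -0.0035] [-0.0423, -0.0204, -0.0028] rows from start 0.7
[-0.0651, 0.0859, -0.0036] [-0.0647, -0.0589, -0.0064] rows from start 1.3
[-0.1041, 0.1161, -0.0037] [-0.0836, -0.098, -0.0055] rows from start 1.9
[-0.1341, 0.1394, -0.0038] [-0.0962, -0.1332, -0.0027] rows from start 2.3
[-0.1623, 0.1612, -0.0039] [-0.1059, -0.1654, 0.0001] rows from start 2.7
[-0.1885, 0.1816, -0.004] [-0.1139, -0.1949, 0.0027] rows from start 3.1
[-0.2122, 0.1999, -0.0041] [-0.1188, -0.2204, 0.0047] rows from start 3.5
[-0.2332, 0.2161, -0.0041] [-0.1231, -0.243, 0.0052] rows from start 3.8
[-0.2543, 0.2324, -0.0042] [-0.1255, -0.2643, 0.0069] rows from start 4.1
```

>>> {"fn": "send_rows", "kwargs": {"moves": [{"rotation": [0.003,0.03,-0.003],"travel": [-0.022,0.003,0.002],"fingers": 0},{"rotation": [-0.023,0.053,-0.0035],"travel": [-0.0423,-0.0204,-0.003],"fingers": 0},{"rotation": [-0.065,0.086,-0.0036],"travel": [-0.0647,-0.059,-0.0064],"fingers": 0},{"rotation": [-0.104,0.116,-0.0037],"travel": [-0.0836,-0.098,-0.0055],"fingers": 0},{"rotation": [-0.134,0.1394,-0.0038],"travel": [-0.0962,-0.133,-0.0027],"fingers": 0},{"rotation": [-0.162,0.161,-0.004],"travel": [-0.106,-0.1654,0],"fingers": 0},{"rotation": [-0.1885,0.1816,-0.004],"travel": [-0.114,-0.195,0.0027],"fingers": 0},{"rotation": [-0.212,0.2,-0.004],"travel": [-0.119,-0.22,0.0047],"fingers": 0},{"rotation": [-0.233,0.216,-0.004],"travel": [-0.123,-0.243,0.005],"fingers": 0},{"rotation": [-0.254,0.232,-0.004],"travel": [-0.1255,-0.264,0.007],"fingers": 0}]}}

```text
time_s: 17.72
position: [564.3, -222.4, 213.1]
orientation: [-2.704, 0.146, 0.39]
wrist_force: [0.4, -0.2, 0.4]
gripper_width: 0.001
finger_force: 0.0
```

```bash
python3 back.py 18 14 10 6 2 0; python3 -c "
from ang import *
s=ctrl.observe(); print(s['time_s'],s['wrist_force']); print(wrist_plane(s)[1]); im,*r=lid_angle((626.7,-122.8),np.radians(-5.5)); print(r)"
```

```text
[-0.0097, 0.0057, 0.0001] [-0.001, -0.0061, -0.0022] rows from start 0.1
[-0.0307, 0.022, -0.0005] [-0.0025, -0.0226, -0.0097] rows from start 0.5
[-0.0517, 0.0383, -0.0012] [-0.0022, -0.0379, -0.0138] rows from start 0.8
[-0.0622, 0.0464, -0.0015] [0.0024, -0.0469, -0.0196] rows from start 0.9
[-0.0727, 0.0545, -0.0018] [0.0079, -0.0551, -0.0235] rows from start 1.1
[-0.078, 0.0586, -0.002] [0.0107, -0.0591, -0.0251] rows from start 1.2
17.7167 [ 0.43657656 -0.22487101  0.43124537]
[66820, np.int64(48890), 'theta', 0.1, 'roll', -0.0]
[np.int64(526), np.float64(-0.24852480590049936), array([ 0.00433727, -0.0116014 ,  0.99992329]), array([[-87., -54.,  62.],
       [ 66.,  52.,  66.]])]
```

```bash
cat > pre.py <<'E'
from ang import *
s=resync(); p,Rc=load(); print("tip",(p+Rc@[0,0,173]).round())
D=down(np.radians(-1.34),False)
print("up"); nxt(p+[-20,0,70],Rc)
print("then (from here)"); nxt([490,124,320.],D)
E
python3 pre.py
```

```text
tip [ 522. -151.   62.]
up
rot [0.0, 0.0, 0.0] trav [-0.099, -0.058, -0.141] rows 1.7
then (from here)
rot [-0.27, 0.191, -0.053] trav [-0.292, -0.858, 0.164] rows 8.8
```

>>> {"fn": "send_rows", "kwargs": {"moves": [{"rotation": [0,0,0],"travel": [-0.099,-0.058,-0.141],"fingers": 0},{"rotation": [0,0,0],"travel": [-0.099,-0.058,-0.141],"fingers": 0},{"rotation": [-0.09,0.06,-0.02],"travel": [-0.17,-0.3,-0.1],"fingers": 0},{"rotation": [-0.27,0.191,-0.053],"travel": [-0.292,-0.858,0.164],"fingers": 1},{"rotation": [-0.27,0.191,-0.053],"travel": [-0.292,-0.858,0.164],"fingers": 1},{"rotation": [-0.27,0.191,-0.053],"travel": [-0.292,-0.858,0.164],"fingers": 1},{"rotation": [-0.27,0.191,-0.053],"travel": [-0.292,-0.858,0.164],"fingers": 1},{"rotation": [-0.27,0.191,-0.053],"travel": [-0.292,-0.858,0.164],"fingers": 1},{"rotation": [-0.27,0.191,-0.053],"travel": [-0.292,-0.858,0.164],"fingers": 1},{"rotation": [-0.27,0.191,-0.053],"travel": [-0.292,-0.858,0.164],"fingers": 1}]}}

```text
time_s: 18.65
position: [492.5, 104.8, 316.8]
orientation: [-3.14, 0.042, 0.009]
wrist_force: [1.4, -0.4, 0.1]
gripper_width: 0.979
finger_force: 0.0
```

```bash
cat > crates.py <<'E'
from h import *
def crates(c="top"):
    im,d=ctrl.get_image(c); P=cloud(c,d)
    for n,(cx,cy) in {"L":(670,127),"R":(610,-120)}.items():
        m=(abs(P[...,0]-cx)<180)&(abs(P[...,1]-cy)<100)&(abs(P[...,2]-64)<5)
        h=cv2.cvtColor(im,cv2.COLOR_RGB2HSV); m&=(h[...,2]>110)
        print(n,m.sum(),cv2.minAreaRect(P[m][:,:2].astype(np.float32)))
crates()
E
python3 - <<'E'
import crates; from ang import *
s=resync(); print(np.round(s["q"],2),s["position"],s["time_s"])
D=down(np.radians(-1.34),False); print("over"); nxt([500,124,300],D); print("down"); nxt([500,124,195.],D)
E
```

```text
L 2306 ((613.1369018554688, 129.9591827392578), (151.88311767578125, 133.9214630126953), 6.992187976837158)
R 2660 ((616.836181640625, -118.9898681640625), (134.35740661621094, 152.42013549804688), 86.92109680175781)
[ 0.11  0.32 -0.46  1.75  0.14  1.1  -1.98] [490.25464779 116.00177616 318.08525541] 18.7
over
rot [-0.008, 0.003, 0.007] trav [0.024, -0.02, 0.045] rows 0.5
down
rot [-0.008, 0.003, 0.007] trav [0.026, -0.017, 0.308] rows 3.0
```

>>> {"fn": "send_rows", "kwargs": {"moves": [{"rotation": [-0.008,0.003,0.007],"travel": [0.026,-0.017,0.1],"fingers": 1},{"rotation": [-0.008,0.003,0.007],"travel": [0.026,-0.017,0.2],"fingers": 1},{"rotation": [-0.008,0.003,0.007],"travel": [0.026,-0.017,0.3],"fingers": 1},{"rotation": [-0.008,0.003,0.007],"travel": [0.026,-0.017,0.305],"fingers": 1},{"rotation": [-0.008,0.003,0.007],"travel": [0.026,-0.017,0.305],"fingers": 1},{"rotation": [-0.008,0.003,0.007],"travel": [0.026,-0.017,0.305],"fingers": 1}]}}

```text
time_s: 19.2
position: [504.2, 110.0, 195.9]
orientation: [3.131, -0.058, 0.001]
wrist_force: [0.3, -0.1, 0.7]
gripper_width: 1.003
finger_force: 0.0
```

```bash
python3 - <<'E'
from ang import *
s=resync(); print(s["position"],s["time_s"],s["gripper_width"],s["wrist_force"])
D=down(np.radians(-1.34),False); print("push"); nxt([520,123.5,s["position"][2]],D); nxt([646,120.6,s["position"][2]],D)
E
```

```text
[504.15000458 110.0372924  195.86839198] 19.2 1.0029148919994795 [ 0.34125638 -0.10541484  0.69883986]
push
rot [0.007, -0.0, -0.009] trav [0.038, -0.035, -0.0] rows 0.5
rot [0.007, -0.0, -0.009] trav [0.353, -0.04, -0.0] rows 3.4
```

>>> {"fn": "send_rows", "kwargs": {"moves": [{"rotation": [0.007,0,-0.009],"travel": [0.01,-0.035,0],"fingers": 1},{"rotation": [0.007,0,-0.009],"travel": [0.02,-0.035,0],"fingers": 1},{"rotation": [0.007,0,-0.009],"travel": [0.035,-0.035,0],"fingers": 1},{"rotation": [0.007,0,-0.009],"travel": [0.05,-0.036,0],"fingers": 1},{"rotation": [0.007,0,-0.009],"travel": [0.065,-0.036,0],"fingers": 1},{"rotation": [0.007,0,-0.009],"travel": [0.08,-0.036,0],"fingers": 1},{"rotation": [0.007,0,-0.009],"travel": [0.095,-0.036,0],"fingers": 1},{"rotation": [0.007,0,-0.009],"travel": [0.11,-0.036,0],"fingers": 1},{"rotation": [0.007,0,-0.009],"travel": [0.125,-0.037,0],"fingers": 1},{"rotation": [0.007,0,-0.009],"travel": [0.14,-0.037,0],"fingers": 1}]}}

```text
time_s: 20.03
position: [560.2, 123.1, 194.1]
orientation: [3.141, -0.036, -0.003]
wrist_force: [-2.8, 0.5, 1.4]
gripper_width: 0.999
finger_force: 1.3
```

```bash
python3 - <<'E'
from ang import *; import crates
s=resync(); print(s["position"],s["time_s"],s["wrist_force"],s["orientation"])
D=down(np.radians(-1.34),False); nxt([646,122,s["position"][2]],D)
E
```

```text
L 1656 ((649.5313110351562, 120.52163696289062), (133.89727783203125, 149.25949096679688), 89.97863006591797)
R 2681 ((616.7677612304688, -119.16734313964844), (135.06231689453125, 152.1838836669922), 86.72731018066406)
[561.52571374 122.72804074 194.22069889] 20.0833 [ 1.89387879 -0.34504109 -0.23459316] [-3.14122879e+00  3.69566361e-02 -8.91138054e-04]
rot [-0.0, -0.0, -0.0] trav [0.211, -0.003, 0.0] rows 2.0
```

>>> {"fn": "send_rows", "kwargs": {"moves": [{"rotation": [0,0,0],"travel": [0.015,0,0],"fingers": 1},{"rotation": [0,0,0],"travel": [0.035,0,0],"fingers": 1},{"rotation": [0,0,0],"travel": [0.06,0,0],"fingers": 1},{"rotation": [0,0,0],"travel": [0.085,0,0],"fingers": 1},{"rotation": [0,0,0],"travel": [0.11,0,0],"fingers": 1},{"rotation": [0,0,0],"travel": [0.135,0,0],"fingers": 1},{"rotation": [0,0,0],"travel": [0.16,0,0],"fingers": 1},{"rotation": [0,0,0],"travel": [0.18,0,0],"fingers": 1},{"rotation": [0,0,0],"travel": [0.195,0,0],"fingers": 1},{"rotation": [0,0,0],"travel": [0.207,0,0],"fingers": 1}]}}

```text
time_s: 20.92
position: [643.2, 120.4, 193.8]
orientation: [3.14, -0.037, -0.003]
wrist_force: [-2.5, 0.1, 2.2]
gripper_width: 0.999
finger_force: 1.5
```

```bash
python3 - <<'E'
from ang import *; import crates
s=resync(); print(s["position"],s["time_s"],s["wrist_force"],s["orientation"])
im,d=ctrl.get_image("top"); cv2.imwrite("pics/t9.png",cv2.resize(im[90:250,180:480,::-1],None,fx=2.6,fy=2.6,interpolation=cv2.INTER_CUBIC))
P=cloud("top",d)
m=(abs(P[...,0]-740)<90)&(abs(P[...,1]-122)<60)&(abs(P[...,2]-64)<6); q=P[m]
e=[(y,np.percentile(q[abs(q[:,1]-y)<6][:,0],98)) for y in range(75,172,12)]; k=np.polyfit(*zip(*e),1); print("far edge x at 122",np.polyval(k,122),"yaw",-np.degrees(np.arctan(k[0])))
h=cv2.cvtColor(im,cv2.COLOR_RGB2HSV); m=(h[...,1]>150)&(h[...,0]>20)&(h[...,0]<36)&(abs(P[...,2])<12)&(abs(P[...,0]-806)<60)&((P[...,1]<40)|(P[...,1]>200))
c=[(y,(np.percentile(P[m&(abs(P[...,1]-y)<8)][:,0],2)+np.percentile(P[m&(abs(P[...,1]-y)<8)][:,0],98))/2) for y in list(range(-320,30,25))+list(range(215,325,20))]
k2=np.polyfit(*zip(*c),1); print("tape x at 122",np.polyval(k2,122),"yaw",-np.degrees(np.arctan(k2[0])))
E
```

```text
L 1109 ((736.1982421875, 115.71131134033203), (133.59410095214844, 138.06871032714844), 88.70439147949219)
R 2690 ((616.947021484375, -119.08832550048828), (134.56141662597656, 152.8596649169922), 87.0718994140625)
[643.92299537 120.3812878  193.90311194] 20.9667 [-0.72257354  0.32414562 -1.5641107 ] [ 3.14069264e+00 -3.75976901e-02 -1.55781138e-04]
far edge x at 122 804.9075508921482 yaw -2.2968776904928183
tape x at 122 809.465949353952 yaw -1.290123158260665
```

View pics/t9.png

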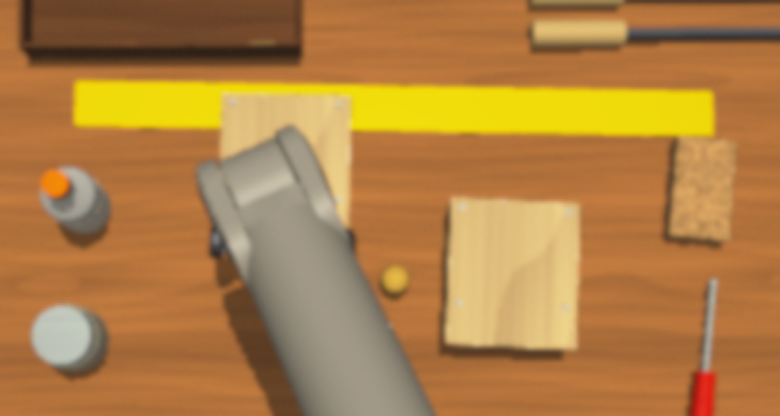

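The top crop shows the crate's far edge on the tape at (285,95), 5 mm short of the tape's centreline and square to it. I'll back off and raise the arm.

>>> {"fn": "send_rows", "kwargs": {"moves": [{"rotation": [0,0,0],"travel": [-0.03,0,0],"fingers": 1},{"rotation": [0,0,0],"travel": [-0.1,0,0],"fingers": 1},{"rotation": [0,0,0],"travel": [-0.2,0,0],"fingers": 1},{"rotation": [0,0,0],"travel": [-0.3,0,-0.1],"fingers": 1},{"rotation": [0,0,0],"travel": [-0.4,0,-0.25],"fingers": 1},{"rotation": [0,0,0],"travel": [-0.5,0,-0.4],"fingers": 1},{"rotation": [0,0,0],"travel": [-0.5,0,-0.4],"fingers": 1},{"rotation": [0,0,0],"travel": [-0.5,0,-0.4],"fingers": 1},{"rotation": [0,0,0],"travel": [-0.5,0,-0.4],"fingers": 1}]}}

```text
time_s: 21.77
position: [441.5, 127.7, 360.6]
orientation: [-3.14, 0.031, -0.016]
wrist_force: [0.4, -0.1, 0.7]
gripper_width: 1.0
finger_force: 0.0
```

```bash
python3 - <<'E'
from ang import *; import crates
s=ctrl.observe(); print(s["position"],s["time_s"],np.abs(s["joint_velocities"]).max(),s["wrist_force"])
im,d=ctrl.get_image("top"); P=cloud("top",d)
for t in ["knob_brass","tape_roll","glue","jar","sander","screwdriver"]:
    for x in ctrl.silhouettes(t,"top")[:1]:
        q=P[x["mask"]]; print(t,round(x["confidence"],2),np.nanmedian(q,0).round())
E
```

```text
L 2629 ((730.1980590820312, 115.74951171875), (133.79942321777344, 153.045166015625), 88.64484405517578)
R 2667 ((616.9078369140625, -119.078125), (135.11866760253906, 152.56845092773438), 86.9510726928711)
[442.60308223 126.66471299 358.11101596] 21.8167 0.08305029615838816 [0.38085757 0.09694971 0.00918716]
knob_brass 0.6 [614.   1.  35.]
tape_roll 0.67 [614.   1.  34.]
glue 0.61 [689. 323. 101.]
jar 0.79 [555. 331.  83.]
sander 0.6 [ 708. -326.   27.]
screwdriver 0.76 [ 478. -324.   21.]
```

```bash
python3 -c "
from bench import ctrl; print(ctrl.close_job())"
```

```text
the job is handed in; nothing more can be done
None
```

The job is handed in: both crates were tipped past 45° (left to about 52°, then right to 55–60°) and let back down flat, and the left crate, stamped by elimination since the right one's underside showed bare, stands square with its far edge on the tape about 3 mm short of its centreline; the right crate crept about 7 mm and turned about 2.5°.

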